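# Spread a snap ring onto a stub axle

### The arm

A 6-joint arm with a two-finger parallel gripper is mounted at the origin on the work surface. World frame = base frame: x ahead of the robot, y to its left, z up, the work surface at z = 0. Lengths are in m, angles in rad, forces in N, time in s.
With the tool pointing down it reaches from about 0.3 to 0.85 m from the base axis. Payload 5.4 kg.
Tool frame: the origin (TCP) lies midway between the tips of the shut fingers; the grasp point (between the pads) lies 19 mm behind it; x points along the fingers, y is the direction in which the jaws open and shut, and the axes are right-handed (so a half turn about x gives the same grasp; the last joint's range is limited). The gripper opens to 85 mm and grips with 20 to 120 N. Pads are 22 mm wide; open, the fingers measure 114 mm over their backs; the gripper's body (76 mm by 85 mm) begins 54 mm behind the grasp point. The pads swing forward as they close: fully open they stand 13 mm farther back than shut.
Start: joints at [1.085, 0.158, 1.597, -0, 1.386, -0.21], TCP at [0.157, 0.553, 0.231] pointing down, gripper open.
Joint ranges: [-2.91, 2.91], [-0.94, 2.29], [0.18, 2.7], [-1.29, 4.43], [0.17, 2.64], [-3, 3]. Speed limits (rad/s): [2.57, 2.57, 3.14, 3.14, 3.14, 3.14].

### API

Orientations are given as a unit quaternion [x, y, z, w].
In Python, from rig import observe, get_image, camera_info, job_done, cut_out gives the robot as it stands.
- The arm moves only by the shell command python3 -m crank 'ROWS'. ROWS is JSON, one flat list of numbers, 5 for each row, row after row: the opening, from 0 (shut) to 1 (fully open), then the shift along the tool's x, y, z in mm, then the turn about the tool's x in degrees. In form: [grip, tx, ty, tz, yaw, grip, tx, ty, tz, yaw, ...]. A call has exactly 5 rows; each row is the pose to reach, as a shift and turn from the pose commanded when the call began, along the tool's axes at that moment; what a row does not reach only later rows make up. A row lasts 1/12 s, in which the tool goes at most 41.7 mm and 7.16 degrees, less where a joint would pass 70% of its speed; a pose out of reach is approached as far as the arm can. A call with a gripper value outside its range is refused whole. The fingers move at their own pace and stop on an object; the grip force is fixed at half the most. Time passes only in rows, so rows that repeat a pose let the fingers close, or fill a call up. It gives the time, the measured TCP pose, the force and the opening at its end, in the units of the state.
- observe(): the state, without advancing time (a new reading comes with each control period).
- get_image(name): name is "side" or "top" or "wrist"; returns the picture (384x512x3 uint8, red, green, blue); there is no depth.
- camera_info(name): a dict with "intrinsics" (3x3 intrinsics, pixels), "camera_from_world" (4x4, takes a point from world to camera coordinates). Camera axes: x right, y down, z forward; pixel columns grow to the right and rows downward; lengths in m; the calibration is good to about 2 mm. The wrist camera is an equidistant fisheye: a pixel r from the principal point sees the ray r / f radians off the axis. A picture is of the moment at which its call begins: read the wrist's pose just before it. camera_info takes no time and is no camera call; for the wrist camera it gives the pose at the moment of the call.
- job_done(): hands the job in, once; it reports no verdict.
Trained networks look in the newest picture that a camera, given by its name, has taken for a name from the list of things; names that differ only in an ending like _2 or _b are one class to them, and where a whole thing is asked for, a point or a joint stands for the part that bears it (a point fixed in the world has none). Each returns a list of dicts, best first, with "confidence" (0 to 1); they miss things now and then, are a little off and sometimes report something else, mostly with a low value. They report only what shows in the picture. A call takes as long as a camera call. They do not tell look-alikes from the thing itself.
- cut_out(camera, label): "mask" (384x512 bool, what is visible of it) and "uv" ([column, row] in pixels, amid what is visible of it).
The state is a dict: "t": time; "qpos": joint angles; "dq": joint speeds; "tau": joint torques, N m; "position": TCP position; "tool_rot": TCP orientation; "ft_force": force on the tool from outside, world axes, zero at the start; "ft_torque": the same for the moment, N m; "grip_width": finger opening in m.
Only numpy, scipy, OpenCV 4.12 (cv2) and the standard library are available. Lean on these libraries where they do the work, as an engineer would, in place of code of your own. Each camera call takes 0.05 s, during which the arm holds its last target.

### The job

Take the snap-ring pliers out of their stand, pick the snap ring off its red block by spreading it with the pliers (never touch the ring with the gripper), and slide the spread ring down over the drive unit's stub axle until it is level with the copper-coloured groove. Finish while holding it there: the handles squeezed, the ring spread wide around the axle at the groove and hanging on nothing but the pliers, nothing put down or let go. Leave the other things on the bench where they are.

Things in the scene. Friction and masses are not known exactly. Their poses are not given: they have to be found in the camera images.
- pliers: Steel snap-ring pliers with blue grips, upright in the tool stand, 152 mm tall, 0.15 kg. Origin midway between the two pin tips; z up, y from grip to grip (the sides are alike: a half turn about z changes nothing). Pivot 65 mm up; its dark plate, 20 x 56 mm in x, y, z = 59 to 69 mm, rests on the stand.
- pliers_grip (a point): Midway between the blue grips, 125 mm above the pin tips: pinch them here across the pliers' y. Grips: flat, 14 mm wide in x, 98 to 152 mm above the pin tips, 54 mm over their outsides at rest (56 at the top). Springs resist with 5 N at first, 8 N at the stop (29 mm), 16 N there with the ring on. Closing them 1 to 2 mm in all is pinch enough to carry the pliers.
- pliers_pins (a point): Same point as the pliers' origin, between the pin tips. Two steel pins, 4.4 mm thick, 18 mm long, round-tipped, in the plane x = 0, centres 3.8 mm either side of the middle at rest. Squeezing the grips moves the pins APART, each by 1.1 mm per mm its grip moves in, to 17 mm either side at the stop; a full squeeze also pushes them 2 to 3 mm down.
- pliers_l (a joint): How far the pliers are squeezed: 0 at rest, 0.21 rad at the stop (rotation of one lever about the pivot; the other lever mirrors it).
- tool_stand: Black fixed block with a slot, 64 x 88 x 70 mm (x, y, z); origin at the centre of its underside. The pliers' jaws hang in the slot (14 x 46 mm, 67 mm deep) and come out straight up.
- ring: Steel snap ring lying flat on the red block: an open C, 28 mm inside, 36 mm outside diameter, 4 mm thick, 20 g. Origin on its axis at its underside; z up; gap and two lugs (29 mm from the axis) point along +x. The halves swing apart about its back, x = -16 mm; its spring presses 2 to 7 N on each pin, which holds the ring on the pins.
- ring_l (a joint): Spread of the ring: 0 at rest, about 0.25 rad with the pliers squeezed to their stop (swing of each half). From 0.18 it is wide enough to pass over the axle.
- ring_gap (a point): Middle of the ring's gap, 21 mm from the ring's axis, at half thickness. The pliers' pins go down in here side by side along the ring's y, tips to about 7 mm below the ring's underside; at rest each has 3 mm to go outward before it meets the V notch in its lug (notch corners 10 mm either side).
- ring_mid (a point): Middle of the opening of the SPREAD ring, at half thickness (2 mm above the ring's underside, 2 mm from its origin towards the gap): this point is to lie on the axle's axis. The spread ring then clears the axle by 1 to 2 mm all round.
- ring_stand: Red block on a black foot, fixed, 32 mm high; the ring lies on its top. Origin at its underside, below the ring's axis; x towards the ring's gap. Top 44 mm wide in y, from x = -20 to 34 mm, cut by a slot across y from x = 16.5 to 25.5 mm, 24 mm deep, under the ring's gap, for the pins. A nub, 19 mm across and 7 mm tall, stands inside the ring.
- drive: Drive unit with an upright stub axle, fixed. Origin at the centre of its underside. Aluminium housing 86 x 86 x 40 mm, collars up to 52 mm; steel axle 29 mm diameter up to 98 mm, the top 5 mm tapered. The groove is a copper-coloured waist 25 mm in diameter from 72 to 80 mm up.
- groove (a point): Centre of the groove, on the axle's axis, 76 mm above the bench.
- meter: Bystander: orange hand multimeter lying flat, 170 x 85 x 37 mm; origin at the centre of its underside.
- screwdriver: Bystander: screwdriver with a green handle, lying; origin at its middle underneath.
- tape: Bystander: roll of yellow tape lying flat, 84 mm across, 22 mm high; origin at the centre of its underside.
- flux_bottle: Bystander: white bottle with a red cap, 42 mm across, 100 mm high; origin at the centre of its underside.
- cell_pack: Bystander: block of six green and blue battery cells, 75 x 55 x 65 mm; origin at the centre of its underside.
- brass_pot: Bystander: dark steel pot of brass wool, 72 mm across, 52 mm high; origin at the centre of its underside.
Things that resemble listed ones, but are neither listed nor needed, are in the scene too. Of the things that look like the pliers, the largest one is meant.

How it is judged:
By the outcome, as a careful person would: the job done as asked, in the order asked, and still so for the second after the job is handed in, while the arm keeps its last pose, push and grip.
It also fails if it takes over 64 s, if anything falls off the work surface, if the arm or the gripper's body presses on something with over 40 N, if the wrist force passes 120 N, or if a joint passes its speed limit or range.

## Working session

There is one attempt and no reset: what is moved stays moved. The work goes in short steps, Python scripts to look and compute and a shell command to move; the robot and the scene stay as the last step left them, time stands still between calls to the robot, and variables do not carry over. Pictures are saved under pics/ and viewed, and the job is handed in when it is done.

```bash
ls; mkdir -p pics
python3 - <<'E'
from rig import *
import cv2,numpy as np
print(observe())
for n in ["side","top","wrist"]:
    im=get_image(n); cv2.imwrite(f"pics/{n}0.png",im[:,:,::-1]); c=camera_info(n); print(n,c)
E
```

```text
pics
{'t': 0.0, 'qpos': array([ 1.08493296e+00,  1.59091211e-01,  1.59827224e+00, -1.26103340e-06,
        1.38622955e+00, -2.10109831e-01]), 'dq': array([-0.00071748,  0.0001502 , -0.00016859, -0.00070663, -0.000234  ,
       -0.00052865]), 'tau': array([ 2.06633013e-03, -3.96010602e+01, -3.31429732e+01, -2.07722373e-04,
        8.55004764e-03,  4.13268003e-05]), 'position': array([0.15628256, 0.55270109, 0.23027321]), 'tool_rot': array([ 0.09651988,  0.70063679, -0.09784986,  0.70015527]), 'ft_force': array([-0.16356934,  0.29273428,  0.11848732]), 'ft_torque': array([0.02294044, 0.03776326, 0.05640284]), 'grip_width': 0.08556472157384637}
side {'intrinsics': array([[403.00653687,   0.        , 254.5777098 ],
       [  0.        , 403.00653687, 185.94544835],
       [  0.        ,   0.        ,   1.        ]]), 'camera_from_world': array([[ 9.86896351e-01, -1.61355437e-01,  1.22340761e-04,
        -5.72055534e-01],
       [-8.81763342e-02, -5.39946540e-01, -8.37067899e-01,
         1.23393080e-01],
       [ 1.35131514e-01,  8.26088468e-01, -5.47099001e-01,
         1.00346843e+00],
[... 271 characters left out ...]
rom_world': array([[-0.02393584, -0.99971181, -0.00183612, -0.0151417 ],
       [-0.98351211,  0.02387721, -0.17925908,  0.59225023],
       [ 0.17925126, -0.00248487, -0.98380019,  0.9338068 ],
       [ 0.        ,  0.        ,  0.        ,  1.        ]])}
wrist {'intrinsics': array([[297.31863964,   0.        , 258.29139263],
       [  0.        , 297.31863964, 195.22394561],
       [  0.        ,   0.        ,   1.        ]]), 'camera_from_world': array([[ 0.27286981,  0.962049  , -0.0019461 , -0.5736788 ],
       [ 0.92054865, -0.26051009,  0.29107504, -0.03706545],
       [ 0.27952147, -0.08121707, -0.95669825,  0.38065857],
       [ 0.        ,  0.        ,  0.        ,  1.        ]])}
```

View pics/side0.png

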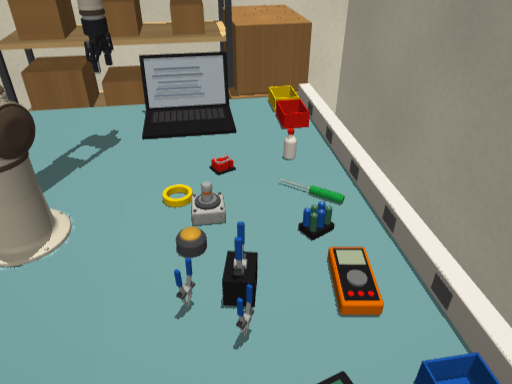

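View pics/top0.png

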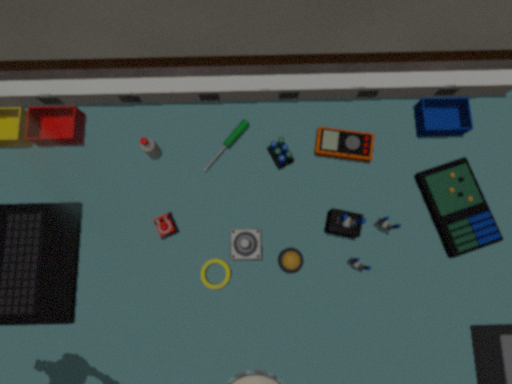

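View pics/wrist0.png

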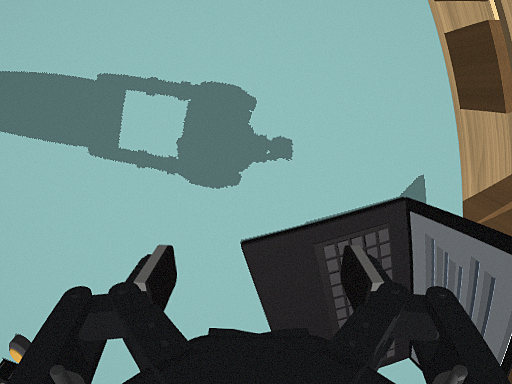

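```bash
cat > h.py <<'E'
from rig import *
import cv2,numpy as np
from scipy.optimize import least_squares
from scipy.spatial.transform import Rotation as R
def grab(n):
    c=camera_info(n); return get_image(n),c
def proj(n,c,P):
    P=np.atleast_2d(P); T=c["camera_from_world"];K=c["intrinsics"]
    p=P@T[:3,:3].T+T[:3,3]
    if n!="wrist": q=p[:,:2]/p[:,2:]
    else:
        r=np.linalg.norm(p[:,:2],axis=1); th=np.arctan2(r,p[:,2]); q=p[:,:2]*(th/np.maximum(r,1e-9))[:,None]
    return np.c_[q[:,0]*K[0,0]+K[0,2],q[:,1]*K[1,1]+K[1,2]]
def back(n,c,uv,z):
    uv=np.atleast_2d(np.asarray(uv,float)); T=c["camera_from_world"];K=c["intrinsics"]
    q=np.c_[(uv[:,0]-K[0,2])/K[0,0],(uv[:,1]-K[1,2])/K[1,1]]
    if n=="wrist":
        r=np.linalg.norm(q,axis=1); d=np.c_[q*(np.sin(r)/np.maximum(r,1e-9))[:,None],np.cos(r)]
    else: d=np.c_[q,np.ones(len(q))]
    d=d@T[:3,:3]; o=-T[:3,:3].T@T[:3,3]
    return o+d*((z-o[2])/d[:,2])[:,None]
def save(im,name,box=None,s=1,pts=None):
    im=im[:,:,::-1].copy(); x0=y0=0
    if box: x0,y0,x1,y1=box; im=im[y0:y1,x0:x1]
    im=cv2.resize(im,None,fx=s,fy=s,interpolation=cv2.INTER_CUBIC if s>1 else cv2.INTER_AREA)
    if pts is not None:
        for p in pts: cv2.circle(im,(int((p[0]-x0+.5)*s),int((p[1]-y0+.5)*s)),2,(255,0,255),-1)
    cv2.imwrite("pics/"+name,im)
E
python3 - <<'E'
from h import *
for n in ["top","side"]:
    im,c=grab(n)
    for l,z in [("pliers",.14),("tool_stand",.07),("ring",.034),("ring_stand",.032),("drive",.04),("tape",.01)]:
        for d in cut_out(n,l)[:4]:
            m=d["mask"]; print(n,l,round(d["confidence"],2),d["uv"],m.sum(),back(n,c,d["uv"],z).round(4))
im,c=grab("top"); save(im,"t1.png",(300,190,410,280),7)
save(im,"t2.png",(140,200,270,295),6)
im,c=grab("side"); save(im,"s1.png",(160,210,280,340),5); save(im,"s2.png",(150,140,250,240),6)
E
```

```text
top pliers 0.58 [381.9, 222.4] 134 [[ 0.4962 -0.332   0.14  ]]
top pliers 0.57 [350.1, 223.1] 190 [[ 0.4964 -0.2516  0.14  ]]
top pliers 0.47 [360.2, 260.9] 124 [[ 0.4021 -0.2701  0.14  ]]
top pliers 0.43 [344.5, 219.5] 49 [[ 0.5058 -0.2381  0.14  ]]
top tool_stand 0.56 [338.6, 225.7] 747 [[ 0.4965 -0.2376  0.07  ]]
top ring_stand 0.74 [166.6, 225.7] 417 [[0.5115 0.241  0.032 ]]
top drive 0.97 [250.3, 244.5] 1043 [[0.4527 0.0046 0.04  ]]
top tape 0.88 [212.7, 281.9] 367 [[0.3522 0.1133 0.01  ]]
side pliers 0.97 [246.2, 312.0] 463 [[ 0.495  -0.4363  0.14  ]]
side pliers 0.95 [184.8, 281.9] 481 [[ 0.4009 -0.3567  0.14  ]]
side pliers 0.66 [249.4, 296.3] 166 [[ 0.5047 -0.4056  0.14  ]]
side pliers 0.64 [208.5, 206.8] 1126 [[ 0.4552 -0.146   0.14  ]]
side tool_stand 0.73 [234.8, 281.0] 1297 [[ 0.4914 -0.3019  0.07  ]]
side ring_stand 0.56 [218.9, 166.4] 275 [[0.5036 0.2067 0.032 ]]
side drive 0.91 [205.1, 206.6] 1117 [[ 0.4496 -0.0054  0.04  ]]
side drive 0.37 [178.9, 197.9] 445 [[0.3833 0.0451 0.04  ]]
side tape 0.7 [179.5, 198.6] 529 [[0.3822 0.0855 0.01  ]]
side tape 0.56 [236.4, 250.6] 545 [[ 0.5119 -0.1507  0.01  ]]
```

View pics/t1.png

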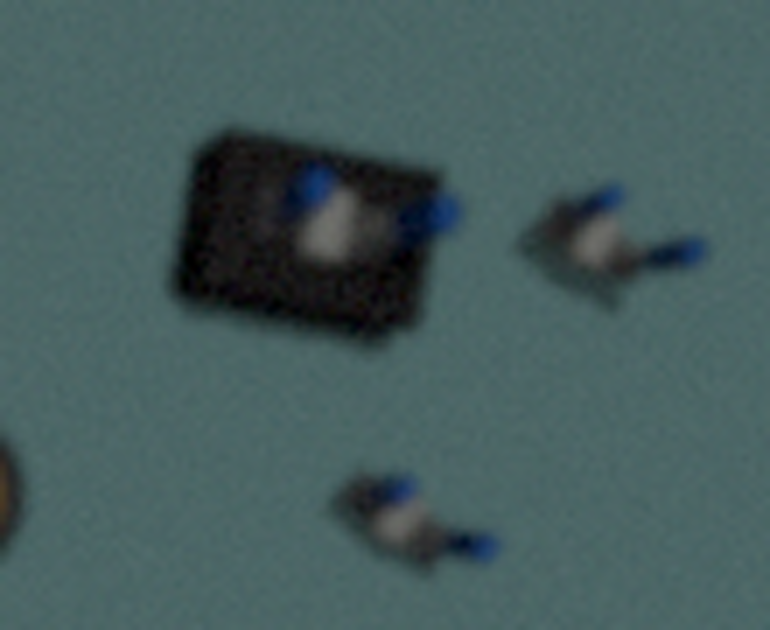

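View pics/t2.png

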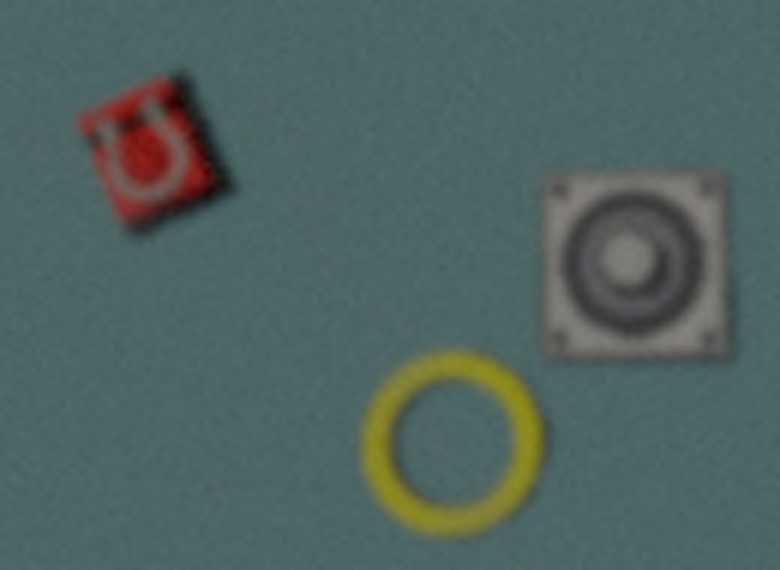

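View pics/s1.png

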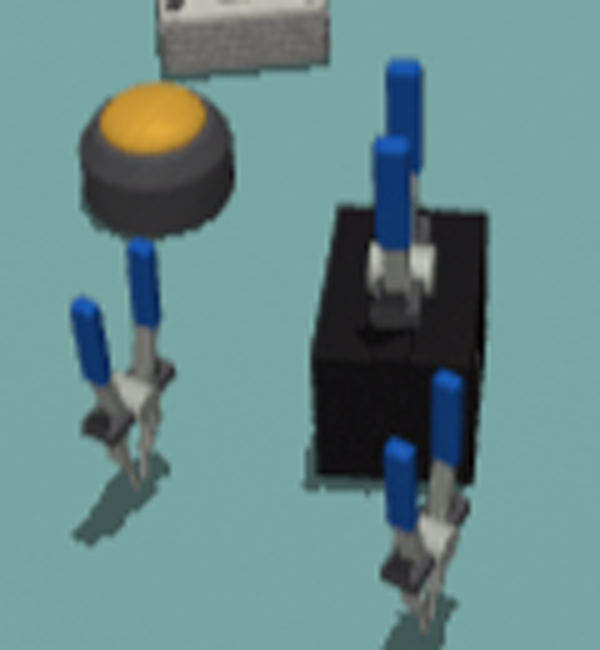

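View pics/s2.png

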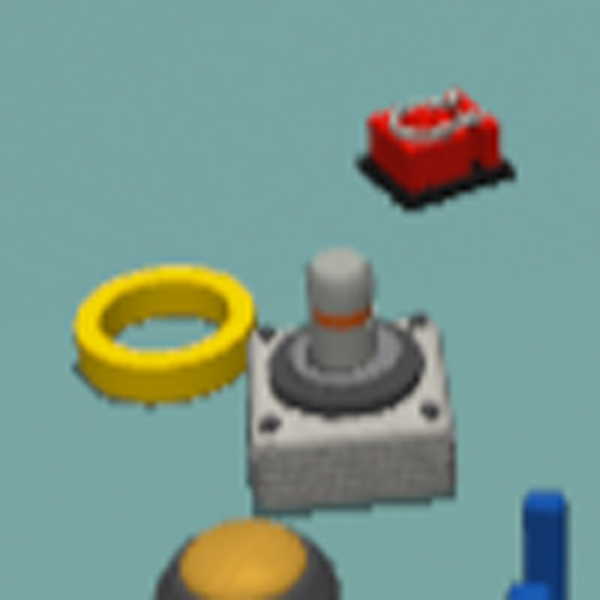

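```bash
cat >> h.py <<'E'
def tool():
    s=observe(); return s,R.from_quat(s["tool_rot"]).as_matrix()
def jaw():
    s,M=tool(); return np.degrees(np.arctan2(M[1,1],M[0,1]))
def goto(P,jawdeg=None):
    s,M=tool(); d=np.asarray(P)-s["position"]; r=M.T@d*1000
    out="shift %s"%r.round(1)
    if jawdeg is not None:
        # turn about tool x (down): positive turn -> world angle decreases
        a=-(jawdeg-jaw()); a=(a+90)%180-90; out+=" yaw %.2f"%a
    print(out)
E
python3 - <<'E'
from h import *
s,M=tool(); print(M.round(4), jaw())
c=camera_info("wrist"); T=c["camera_from_world"]; o=-T[:3,:3].T@T[:3,3]
print("cam in tool",M.T@(o-s["position"]),"look",M.T@T[2,:3])
goto([.43,.24,.30]);goto([.40,0,.3]);goto([.42,-.24,.3])
# stand rough orient
im,ct=grab("top"); cs=camera_info("side")
A=back("top",ct,[[344.7,215.7],[362.9,220.3]],.160); print(A, np.degrees(np.arctan2(*(A[1]-A[0])[[1,0]])))
st=back("top",ct,[[328.5+4,209],[362.5,214.5],[358,237],[325,232]],.07); print(st)
E
```

```text
[[ 0.      0.2723  0.9622]
 [ 0.      0.9622 -0.2723]
 [-1.      0.      0.    ]] 74.19736504891947
cam in tool [-0.14326445 -0.00028861 -0.07496476] look [ 9.56616138e-01 -6.67894890e-04  2.91350509e-01]
shift [ -68.7 -227.   348.4]
shift [ -68.7 -466.1  384.9]
shift [ -68.7 -691.5  469.5]
[[ 0.51319095 -0.23440958  0.16      ]
 [ 0.50068801 -0.27860981  0.16      ]] -105.79463329478038
[[ 0.54271458 -0.22375483  0.07      ]
 [ 0.52555832 -0.30491195  0.07      ]
 [ 0.46469645 -0.2881118   0.07      ]
 [ 0.48032071 -0.19961915  0.07      ]]
```

```bash
python3 -m crank '[1,0,-40,40,0,1,0,-80,80,0,1,0,-120,120,0,1,0,-150,160,0,1,0,-180,200,0]'; python3 -m crank '[1,0,-20,30,0,1,0,-35,60,0,1,0,-40,90,0,1,0,-40,120,0,1,0,-40,120,0]'
python3 - <<'E'
from h import *
im,c=grab("wrist"); save(im,"w1.png",None,1.5)
print(observe()["position"],jaw())
E
```

```text
t: 1.42
position: [0.2649, 0.3738, 0.2314]
tool_rot: [0.097, 0.7, -0.097, 0.701]
ft_force: [2.0, -0.2, 1.1]
grip_width: 0.0854
t: 1.83
position: [0.3734, 0.3022, 0.2317]
tool_rot: [0.099, 0.699, -0.099, 0.701]
ft_force: [-1.0, -0.3, -0.2]
grip_width: 0.0855
[0.3711356  0.30317035 0.2314297 ] 73.98464913953642
```

View pics/w1.png

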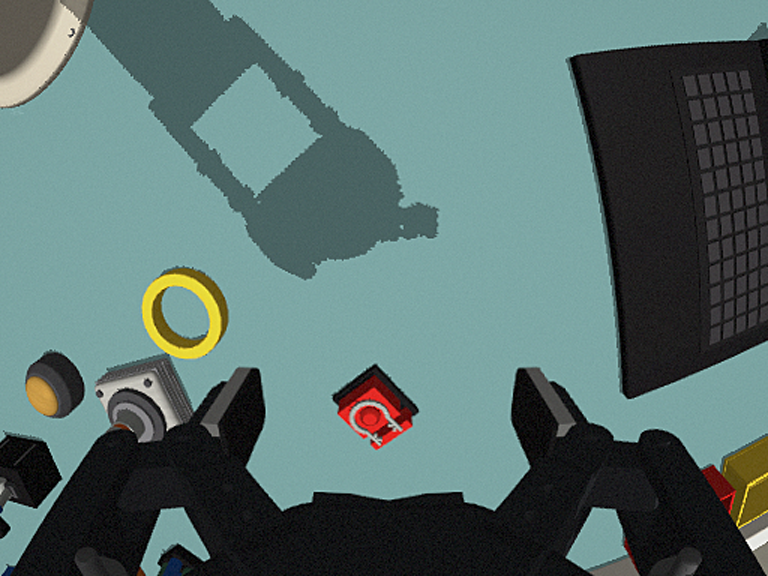

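```bash
python3 -m crank '[1,20,0,35,0,1,40,0,70,0,1,50,0,100,0,1,50,0,100,0,1,50,0,100,0]'
python3 - <<'E'
from h import *
im,c=grab("wrist"); save(im,"w2.png",None,1.5)
for l in ["ring","ring_stand","drive"]:
    for d in cut_out("wrist",l)[:2]: print(l,d["confidence"],d["uv"],d["mask"].sum(),back("wrist",c,d["uv"],.034))
u=[int(v) for v in d["uv"]]
save(im,"w2c.png",(200,170,310,270),7)
print(observe()["position"],jaw())
E
```

```text
t: 2.3
position: [0.4649, 0.2769, 0.1802]
tool_rot: [0.097, 0.701, -0.098, 0.699]
ft_force: [-0.3, -0.2, 0.8]
grip_width: 0.0853
ring 0.83 [254.4, 222.8] 240 [[0.50505006 0.2605942  0.034     ]]
ring 0.65 [238.7, 243.4] 473 [[0.52364164 0.23751522 0.034     ]]
ring_stand 0.96 [245.9, 224.9] 2195 [[0.50491759 0.25130558 0.034     ]]
ring_stand 0.47 [66.3, 231.1] 4522 [[0.45655348 0.02912956 0.034     ]]
drive 0.7 [64.2, 228.4] 4583 [[0.45245253 0.02763803 0.034     ]]
[0.46463465 0.27791993 0.18221116] 74.28789691541887
```

View pics/w2.png

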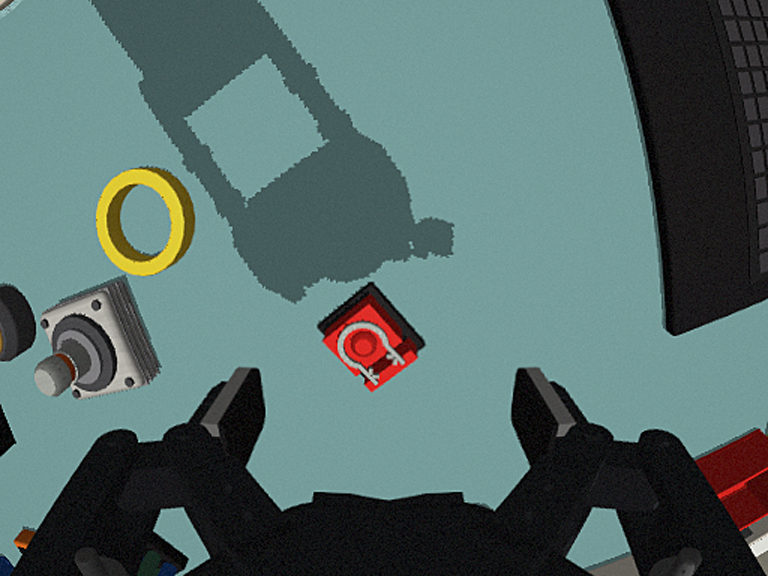

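View pics/w2c.png

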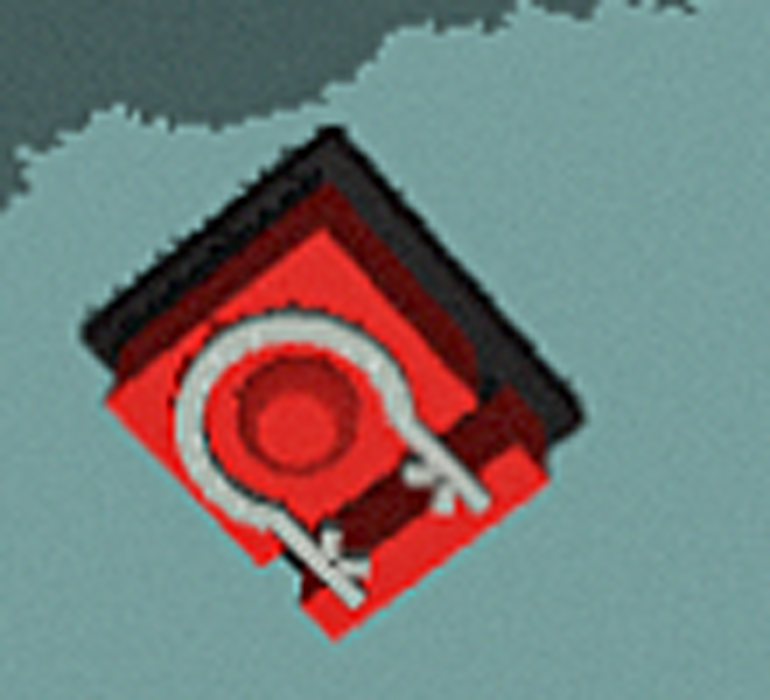

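```bash
cat >> h.py <<'E'
def fit(n,c,uv,L,x0):
    """L local points (mm), fit x,y,yaw on bench"""
    L=np.array(L)/1000; uv=np.array(uv,float)
    def f(p):
        M=R.from_euler('z',p[2]).as_matrix(); return (proj(n,c,L@M.T+[p[0],p[1],0])-uv).ravel()
    r=least_squares(f,x0); print("x %.4f y %.4f yaw %.2f  rms px %.2f"%(r.x[0],r.x[1],np.degrees(r.x[2]),np.sqrt(np.mean(r.fun**2))), r.fun.reshape(-1,2).round(1).tolist()); return r.x
def crop(pts,x0,y0,s): return (np.array(pts,float)+.5)/s-.5+[x0,y0]
E
python3 - <<'E'
from h import *
c=camera_info("wrist")
uv=crop([(322,232),(107,403),(545,478),(337,637)],200,170,7)
x=fit("wrist",c,uv,[(-20,22,32),(-20,-22,32),(34,22,32),(34,-22,32)],[.51,.25,.45])
# black foot? slot edges, ring:
M=R.from_euler('z',x[2]).as_matrix()
def W(L): return np.array(L)/1000@M.T+[x[0],x[1],0]
t=np.linspace(0,2*np.pi,60)
L=[(18*np.cos(a),18*np.sin(a),36) for a in t if abs(np.sin(a))>.3 or np.cos(a)<0]+[(9.5*np.cos(a),9.5*np.sin(a),39) for a in t]+[(29,9,36),(29,-9,36),(21,0,34)]
im=get_image("wrist"); save(im,"w2f.png",(200,170,310,270),7,list(proj("wrist",c,W(L)))+list(uv))
# top & side check
ct=camera_info("top");save(get_image("top"),"t2f.png",(140,205,200,245),10,proj("top",ct,W([(-20,22,32),(-20,-22,32),(34,22,32),(34,-22,32)])))
ct=camera_info("side");save(get_image("side"),"s2f.png",(200,145,250,180),10,proj("side",ct,W([(-20,22,32),(-20,-22,32),(34,22,32),(34,-22,32)])))
# drive in wrist
save(im,"w2d.png",(15,170,125,275),7)
E
```

```text
x 0.5096 y 0.2469 yaw 24.53  rms px 0.31 [[-0.2, -0.5], [-0.1, 0.1], [0.6, 0.3], [-0.2, 0.3]]
```

View pics/w2f.png

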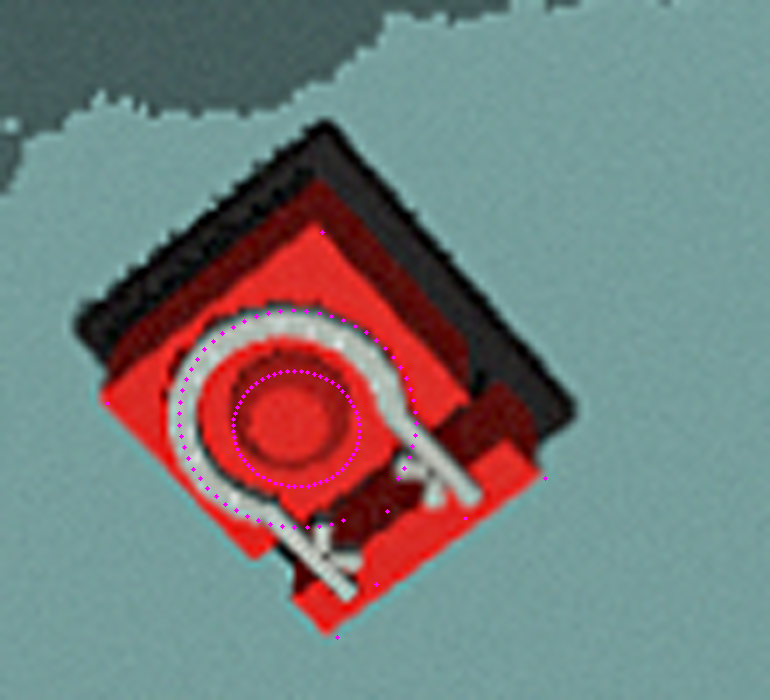

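View pics/t2f.png

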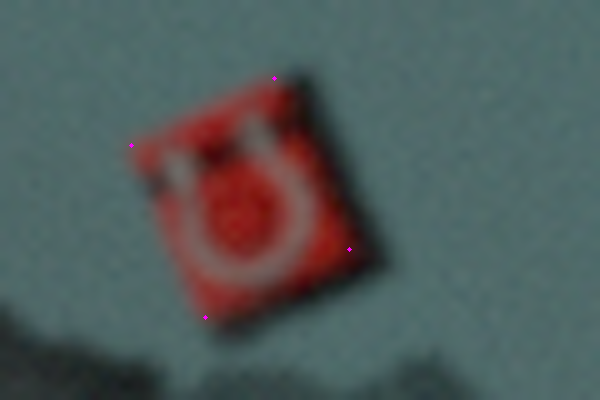

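View pics/s2f.png

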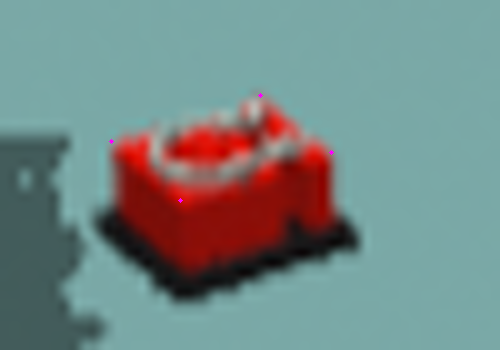

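View pics/w2d.png

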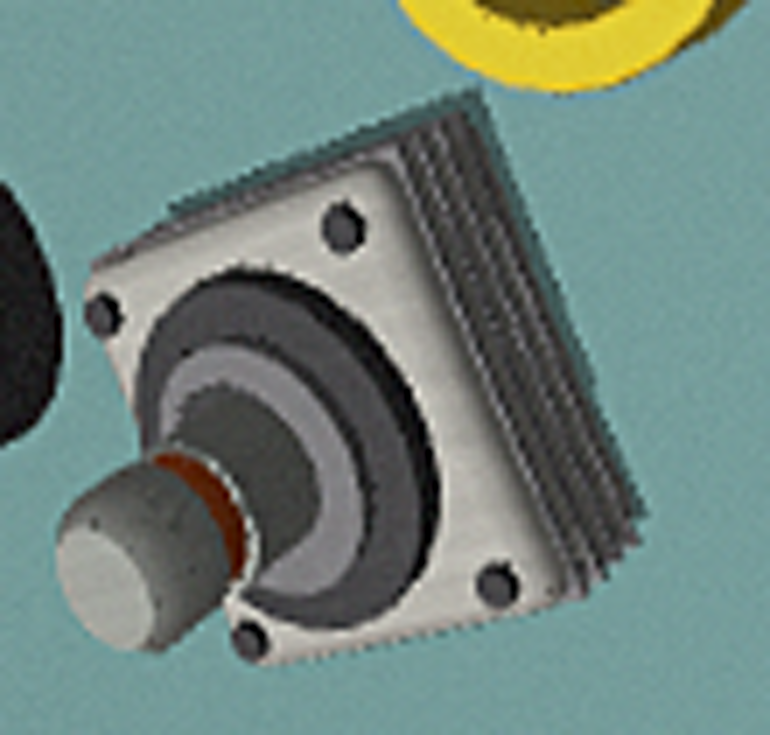

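Run:
```python
from h import *
im,c=grab("wrist"); s=observe(); print(s["position"],s["dq"].round(4).max())
uv=crop([(319,227),(101,397),(541,472),(327,633)],200,170,7)
x=fit("wrist",c,uv,[(-20,22,32),(-20,-22,32),(34,22,32),(34,-22,32)],[.51,.25,.45])
M=R.from_euler('z',x[2]).as_matrix()
def W(L): return np.array(L)/1000@M.T+[x[0],x[1],0]
t=np.linspace(0,2*np.pi,60)
L=[(18*np.cos(a),18*np.sin(a),36) for a in t if abs(np.sin(a))>.3 or np.cos(a)<0]+[(9.5*np.cos(a),9.5*np.sin(a),39) for a in t]+[(29,9,36),(29,-9,36),(21,0,34)]
save(im,"w2g.png",(200,170,310,270),7,list(proj("wrist",c,W(L)))+list(uv))
ct=camera_info("top");save(get_image("top"),"t2g.png",(140,205,200,245),10,proj("top",ct,W([(-20,22,32),(-20,-22,32),(34,22,32),(34,-22,32)])))
```

```text
[0.46506244 0.27750368 0.18192074] 0.0063
x 0.5087 y 0.2460 yaw 24.02  rms px 0.36 [[-0.4, -0.6], [-0.1, -0.1], [0.3, 0.6], [0.2, 0.2]]
```

View pics/w2g.png

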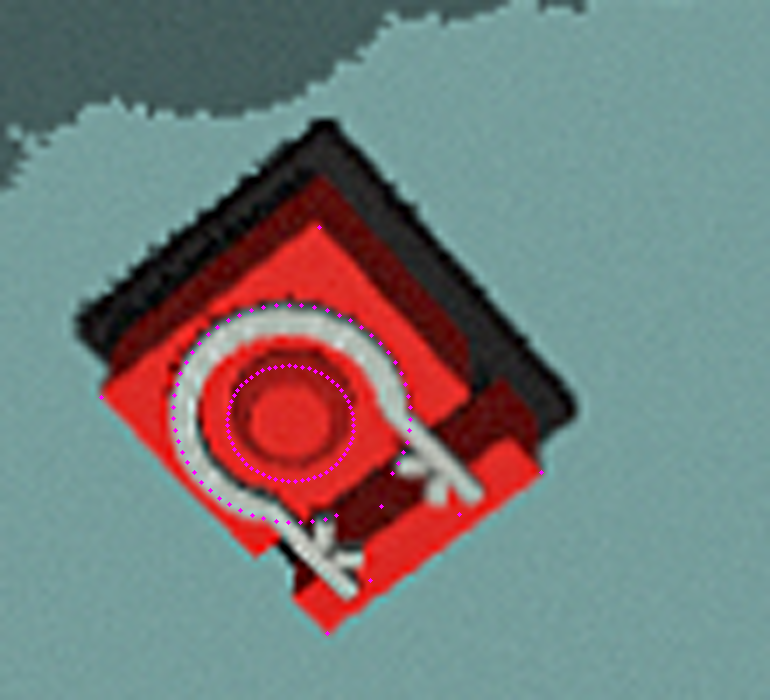

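View pics/t2g.png

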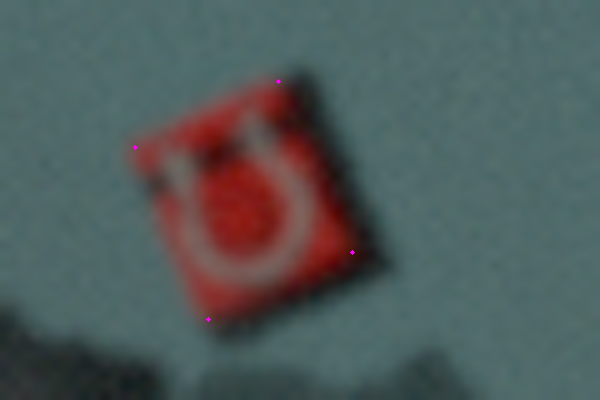

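Run:
```python
from h import *
goto([.40,.015,.24]); goto([.45,-.235,.26])
```

```text
shift [ -58.3 -270.2    8.6]
shift [ -78.4 -497.2  124.6]
```

```bash
python3 -m crank '[1,-35,-20,0,0,1,-60,-55,0,0,1,-60,-96,2,0,1,-60,-137,4,0,1,-60,-177,6,0]';python3 -m crank '[1,0,-41,0,0,1,0,-80,0,0,1,0,-93,3,0,1,0,-93,3,0,1,0,-93,3,0]';  python3 - <<'E'
from h import *
im,c=grab("wrist"); save(im,"w3.png",None,1.5);s=observe(); print(s["position"],s["dq"].round(4).max(),jaw())
save(im,"w3d.png",(200,150,340,280),5)
E
cp h.py h_bak.py
```

```text
t: 3.17
position: [0.4225, 0.1038, 0.2421]
tool_rot: [0.097, 0.7, -0.097, 0.701]
ft_force: [0.3, -0.4, 0.3]
grip_width: 0.0857
t: 3.58
position: [0.4006, 0.0145, 0.2416]
tool_rot: [0.098, 0.7, -0.098, 0.701]
ft_force: [-0.4, 0.5, -0.0]
grip_width: 0.0854
[0.40069519 0.01520137 0.24146191] 0.0263 74.18240649552399
```

View pics/w3.png

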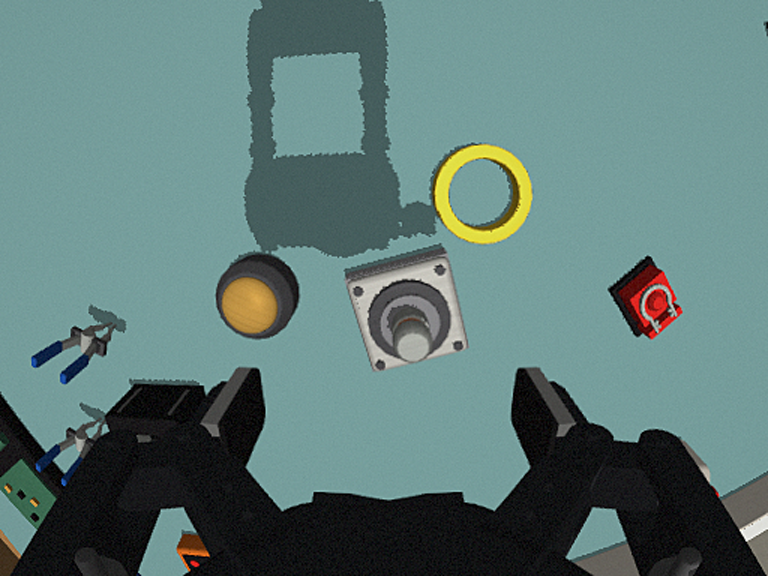

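View pics/w3d.png

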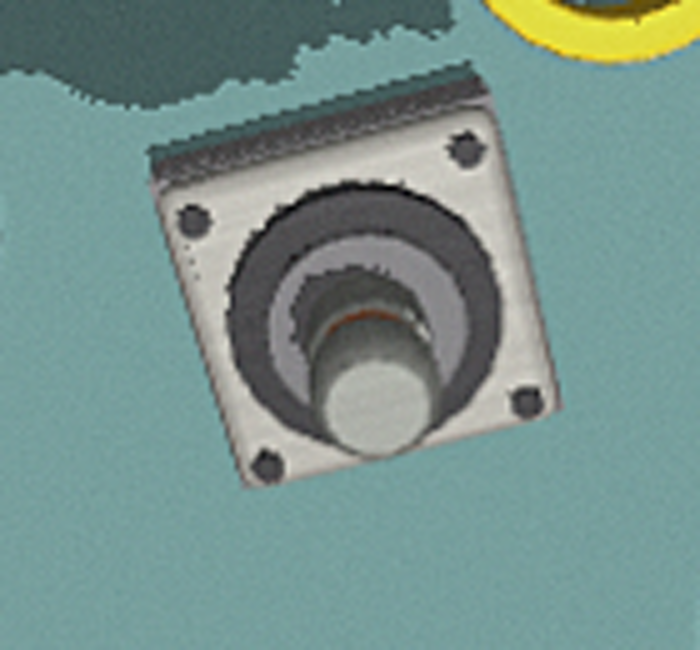

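```bash
python3 - <<'E'
from h import *
c=camera_info("wrist")
print(back("wrist",c,crop([(377,408)],200,150,5),.098))
print(back("wrist",c,crop([(364,320)],200,150,5),.045))
uv=crop([(247,487),(560,410),(490,100),(158,190)],200,150,5)
x=fit("wrist",c,uv,[(43,-43,40),(43,43,40),(-43,43,40),(-43,-43,40)],[.45,0,0])
im,ct=grab("top"); Q=[(.4515,.0,z) for z in(.04,.098)]
print(back("top",ct,crop([(632,262)],140,200,6),.098), back("top",ct,crop([(636,264)],140,200,6),.045),back("top",ct,crop([[545,175],[722,172],[730,352],[547,354]],140,200,6),.04).mean(0))
cs=camera_info("side")
print(back("side",cs,crop([(341,270)],150,140,6),.098))
goto([.45,-.235,.26])
E
python3 -m crank '[1,-20,-35,20,0,1,-20,-70,41,0,1,-20,-110,60,0,1,-20,-150,80,0,1,-20,-185,100,0]'
```

```text
[[0.45545446 0.01753639 0.098     ]]
[[0.45533332 0.01717253 0.045     ]]
x 0.4532 y 0.0182 yaw -0.85  rms px 1.24 [[-0.5, 1.5], [1.5, 0.9], [1.1, -0.9], [-2.0, -0.9]]
[[0.45409218 0.01680885 0.098     ]] [[0.45538337 0.01747989 0.045     ]] [0.45624874 0.01770384 0.04      ]
[[0.4576544  0.00823889 0.098     ]]
shift [ -18.7 -227.8  115.5]
t: 4.1
position: [0.4458, -0.1848, 0.2613]
tool_rot: [0.096, 0.7, -0.096, 0.701]
ft_force: [0.9, 1.2, -0.1]
grip_width: 0.0855
```

```bash
python3 -m crank '[1,0,-35,10,0,1,0,-45,10,0,1,0,-45,10,0,1,0,-45,10,0,1,0,-45,10,0]'
python3 - <<'E'
from h import *
im,c=grab("wrist"); save(im,"w4.png",None,1.5);s=observe(); print(s["position"],s["dq"].round(4).max(),jaw())
for d in cut_out("wrist","pliers")[:4]: print(d["confidence"],d["uv"])
save(im,"w4d.png",(170,160,350,290),4)
E
```

```text
t: 4.52
position: [0.4427, -0.2283, 0.2612]
tool_rot: [0.097, 0.701, -0.096, 0.7]
ft_force: [0.1, 0.8, -0.1]
grip_width: 0.0854
[ 0.44273812 -0.22829489  0.26130888] 0.0015 74.34073807510886
0.98 [165.8, 236.5]
0.94 [266.7, 252.6]
0.84 [244.6, 240.4]
0.56 [201.2, 144.8]
```

View pics/w4.png

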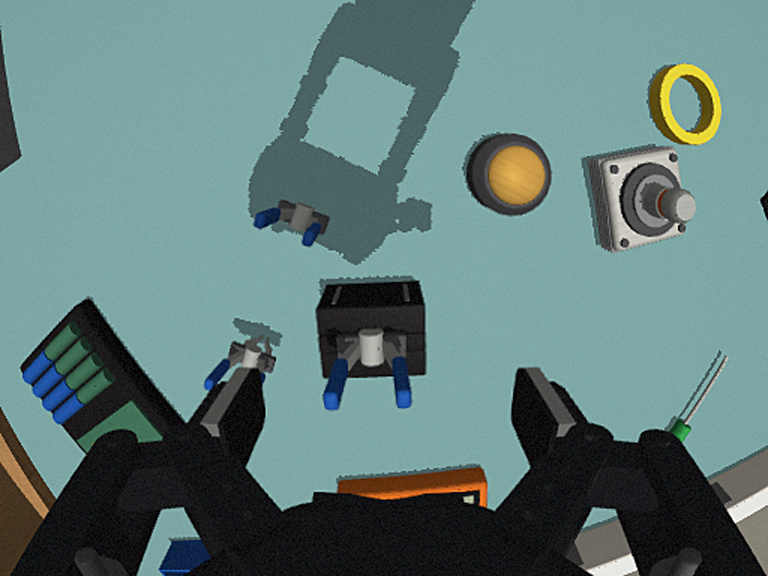

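View pics/w4d.png

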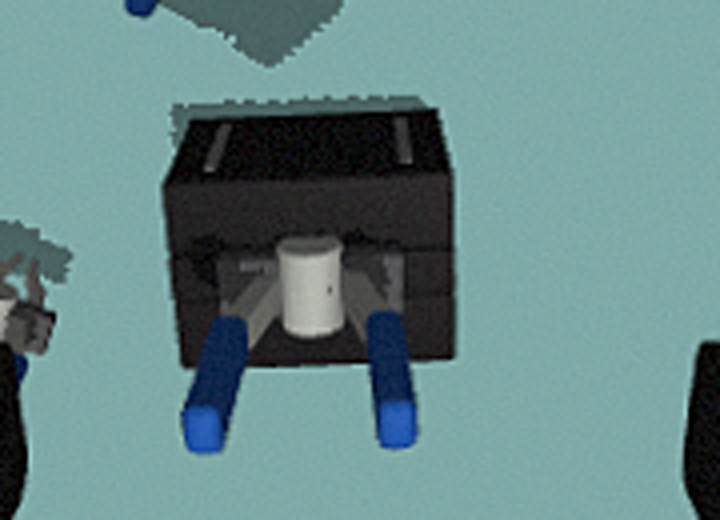

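Run:
```python
from h import *
c=camera_info("wrist"); k=lambda p:crop(p,170,160,4)
x=fit("wrist",c,k([(165,187),(452,172),(455,357),(183,367)]),[(-32,-44,70),(-32,44,70),(32,44,70),(32,-44,70)],[.5,-.25,1.57-1.83])
g=back("wrist",c,k([(206,427),(398,424)]),.163); print(g,g.mean(0),np.degrees(np.arctan2(*(g[1]-g[0])[[1,0]])))
g=back("wrist",c,k([(186,425),(416,424)]),.163); print(np.linalg.norm(g[1]-g[0]),g.mean(0))
g=back("wrist",c,k([(310,327)]),.011+.074);print("pivot front cyl",g)
# neighbour heights via side
```

```text
x 0.5060 y -0.2599 yaw -12.97  rms px 0.90 [[-1.1, -1.1], [0.6, -0.6], [0.8, 1.0], [-0.3, 1.2]]
[[ 0.49924429 -0.28110821  0.163     ]
 [ 0.51029314 -0.23734627  0.163     ]] [ 0.50476871 -0.25922724  0.163     ] 75.83030096706747
0.05407857686353754 [ 0.50450438 -0.25942508  0.163     ]
pivot front cyl [[ 0.51587153 -0.26326012  0.085     ]]
```

Run:
```python
from h import *
ct=camera_info("top");cs=camera_info("side")
for a,b in [((386.5,217.5),(160+447/5,210+378/5)),((399,225),(160+400/5,210+447/5))]:
    r=least_squares(lambda p:np.r_[proj("top",ct,p)[0]-a,proj("side",cs,p)[0]-b],[.5,-.33,.1]); print(r.x,r.cost)
goto([.505,-.2595,.2],76.5)
```

```text
[ 0.5119543  -0.35537562  0.11035849] 0.024877445112196573
[ 0.49120326 -0.38546112  0.11221749] 0.008172836420228154
shift [ 61.4 -13.1  68.3] yaw -2.16
```

```bash
python3 -m crank '[1,10,-8,30,-2.2,1,25,-13,60,-2.2,1,40,-13,68,-2.2,1,40,-13,68,-2.2,1,40,-13,68,-2.2]'
python3 - <<'E'
from h import *
im,c=grab("wrist"); save(im,"w5.png",None,1.5);print(observe()["position"],jaw());goto([.505,-.2595,.113],76.5)
E
```

```text
t: 5.03
position: [0.5039, -0.2597, 0.2205]
tool_rot: [0.084, 0.703, -0.083, 0.701]
ft_force: [-0.1, 1.5, 0.2]
grip_width: 0.0856
[ 0.50408769 -0.26018947  0.22168897] 76.47517312861396
shift [108.7   0.9   0.8] yaw -0.02
```

View pics/w5.png

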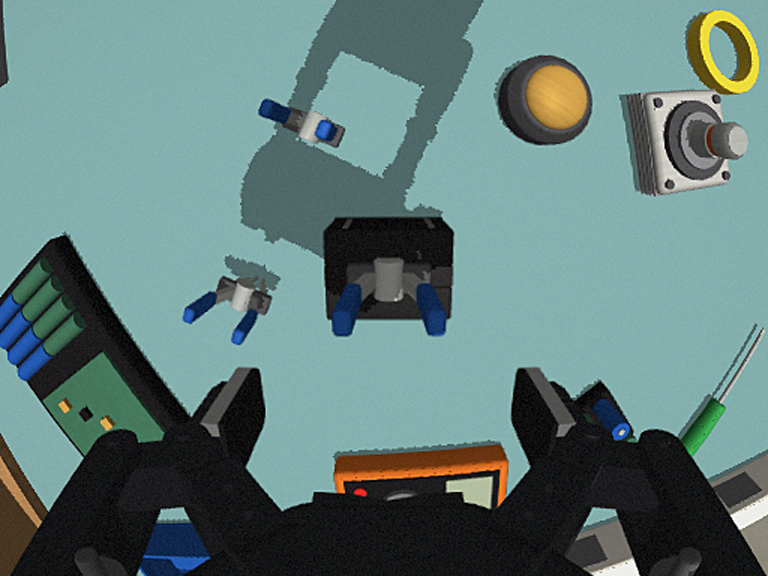

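Run:
```python
from h import *
im,c=grab("wrist"); save(im,"w5c.png",(205,130,325,230),6)
```

```text
(no output)
```

View pics/w5c.png

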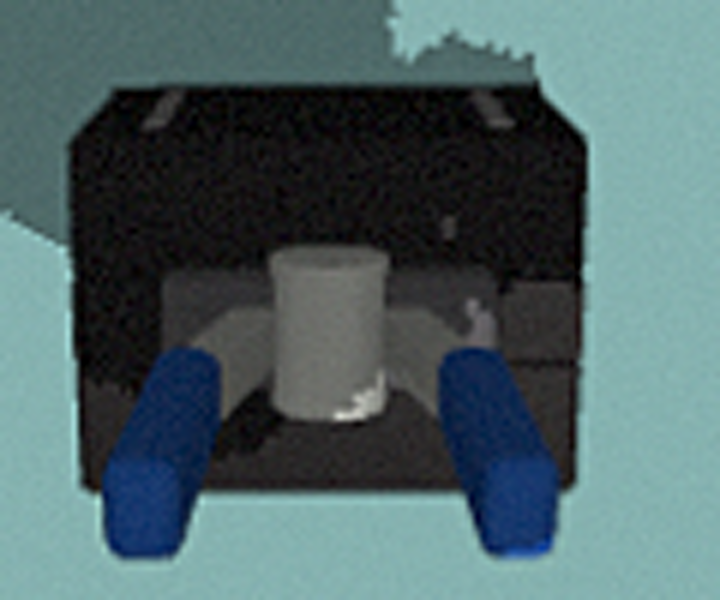

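Run:
```python
from h import *
c=camera_info("wrist"); k=lambda p:crop(p,205,130,6)
fit("wrist",c,k([(70,145),(587,145),(575,490),(85,490)]),[(-32,-44,70),(-32,44,70),(32,44,70),(32,-44,70)],[.5,-.25,1.57-1.83])
g=back("wrist",c,k([(142,508),(519,505)]),.163); print(g.mean(0),np.degrees(np.arctan2(*(g[1]-g[0])[[1,0]])))
g=back("wrist",c,k([(103,508),(557,506)]),.163); print(np.linalg.norm(g[1]-g[0]),g.mean(0))
print(jaw(),observe()["position"]); goto(np.r_[g.mean(0)[:2],.113])
```

```text
x 0.5067 y -0.2605 yaw -13.46  rms px 0.83 [[-0.4, -0.9], [0.6, -1.1], [0.3, 1.1], [-0.5, 1.2]]
[ 0.50547746 -0.26031182  0.163     ] 76.91632899166103
0.05537795161379613 [ 0.5055517  -0.26038751  0.163     ]
76.45173122804056 [ 0.50422443 -0.26059873  0.22245926]
shift [109.5   0.6   1.1]
```

```bash
python3 -m crank '[1,30,0,1,0,1,60,0,1,0,1,90,0,1,0,1,108,0,1,0,1,108,0,1,0]'
python3 - <<'E'
from h import *
im,c=grab("wrist"); save(im,"w6.png",None,1.5);s=observe();print(s["position"],s["ft_force"],jaw())
im,c=grab("side"); save(im,"s6.png",(180,170,320,330),4)
E
```

```text
t: 5.55
position: [0.5026, -0.2593, 0.1101]
tool_rot: [0.085, 0.704, -0.082, 0.7]
ft_force: [-1.2, 0.4, -1.5]
grip_width: 0.0855
[ 0.50398248 -0.2604501   0.11266218] [-0.67158406 -0.2165805   0.25369313] 76.40438322518486
```

View pics/w6.png

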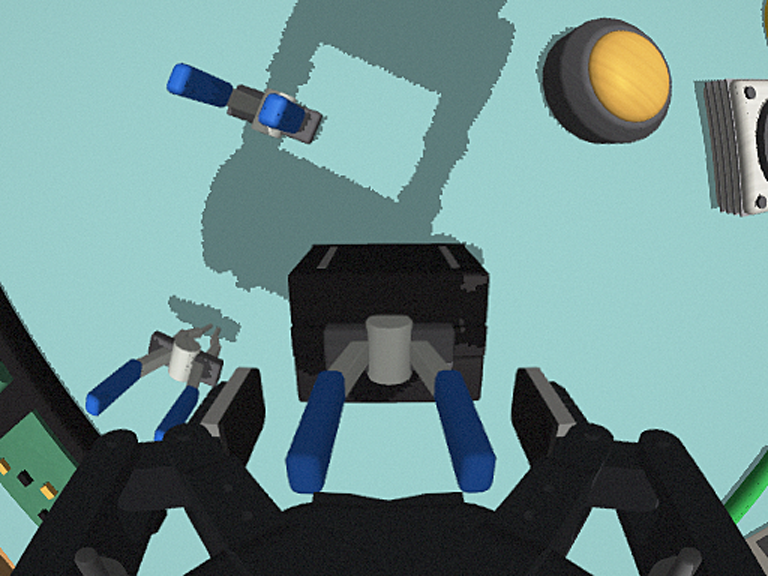

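View pics/s6.png

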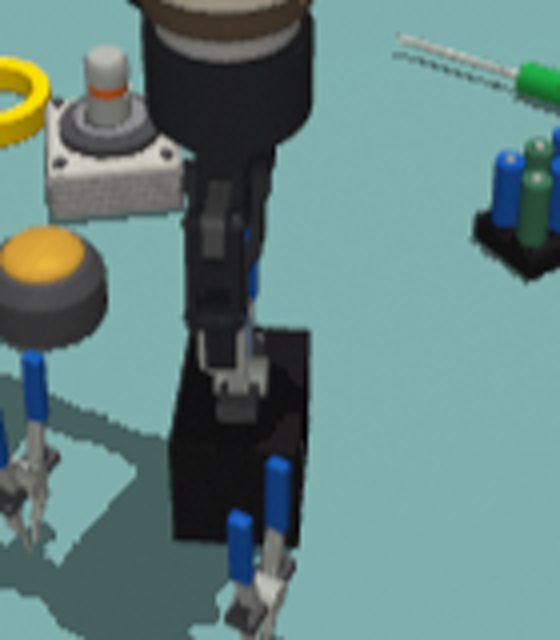

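```bash
python3 -m crank '[0.8,0,0,1.5,0,0.66,0,0,1.5,0,0.62,0,0,1.5,0,0.61,0,0,1.5,0,0.61,0,0,1.5,0]';python3 -m crank '[0.61,0,0,0,0,0.61,0,0,0,0,0.61,0,0,0,0,0.61,0,0,0,0,0.61,0,0,0,0]'
python3 - <<'E'
from h import *
im,c=grab("wrist"); save(im,"w7.png",None,1.5);s=observe();print(s["position"],s["ft_force"],jaw(),s["grip_width"])
E
```

```text
t: 6.07
position: [0.5082, -0.262, 0.1158]
tool_rot: [0.084, 0.701, -0.084, 0.703]
ft_force: [0.6, 3.0, 7.1]
grip_width: 0.0528
t: 6.48
position: [0.5082, -0.2619, 0.1158]
tool_rot: [0.083, 0.701, -0.084, 0.703]
ft_force: [1.2, 3.4, 6.9]
grip_width: 0.0522
[ 0.50821759 -0.26193914  0.11579472] [0.48255631 3.3745989  6.86408496] 76.40608596791053 0.05254018007810413
```

View pics/w7.png

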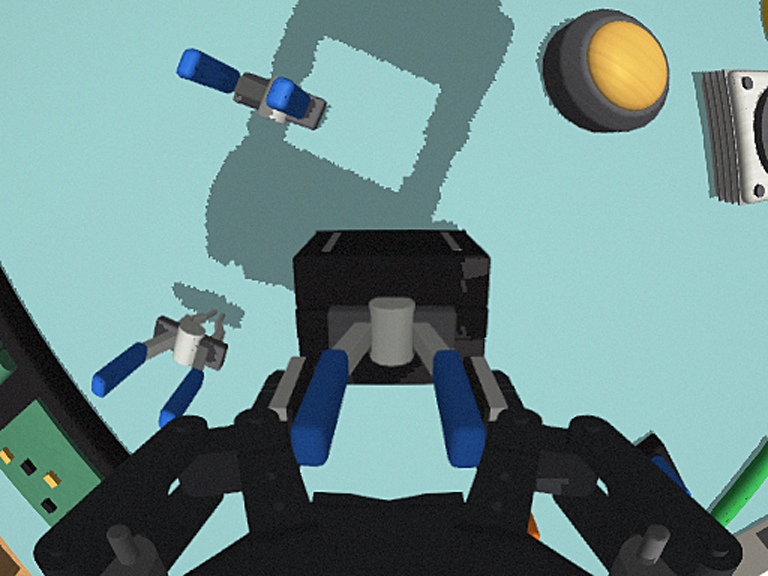

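```bash
python3 -m crank '[0.61,-5,0,0,0,0.61,-15,0,0,0,0.61,-30,0,0,0,0.61,-45,0,0,0,0.61,-60,0,0,0]';python3 -m crank '[0.61,-20,0,0,0,0.61,-40,0,0,0,0.61,-60,0,0,0,0.61,-70,0,0,0,0.61,-70,0,0,0]'
python3 - <<'E'
from h import *
im,c=grab("wrist"); save(im,"w8.png",None,1.5);s=observe();print(s["position"],s["ft_force"],jaw(),s["grip_width"])
im,c=grab("side"); save(im,"s8.png",(180,130,320,330),4)
E
```

```text
t: 6.95
position: [0.5065, -0.262, 0.1746]
tool_rot: [0.084, 0.702, -0.084, 0.702]
ft_force: [0.2, 0.1, -1.1]
grip_width: 0.0522
t: 7.37
position: [0.5079, -0.263, 0.2469]
tool_rot: [0.083, 0.7, -0.085, 0.704]
ft_force: [0.2, 0.7, -0.7]
grip_width: 0.0523
[ 0.5071307  -0.26236897  0.24469687] [ 0.4082544  -1.08449235 -1.95308109] 76.39342288164707 0.05212266239482368
```

View pics/w8.png

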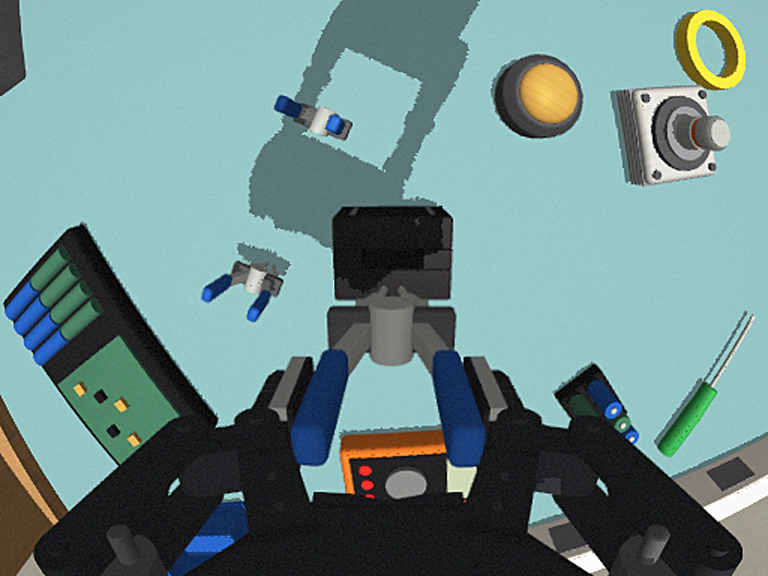

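View pics/s8.png

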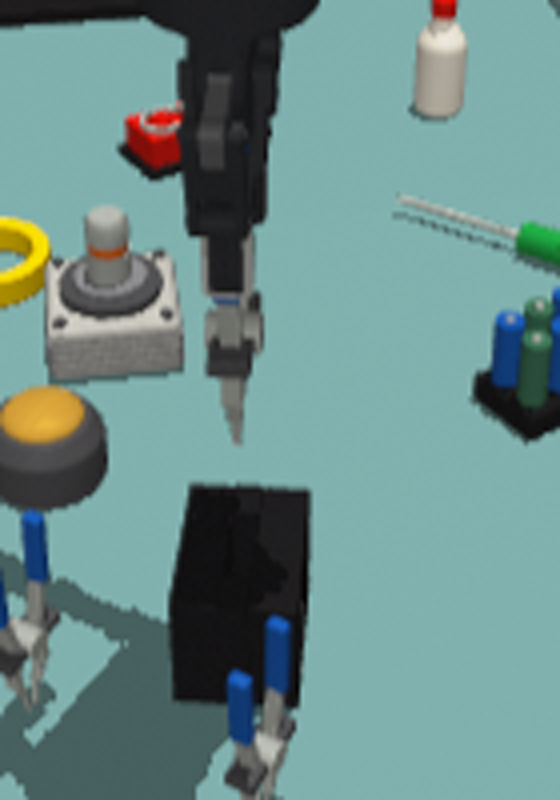

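Run:
```python
from h import *
im,c=grab("wrist"); save(im,"w8c.png",(210,170,310,250),7)
im,c=grab("side"); save(im,"s8c.png",(215,190,265,260),10)
```

```text
(no output)
```

View pics/w8c.png

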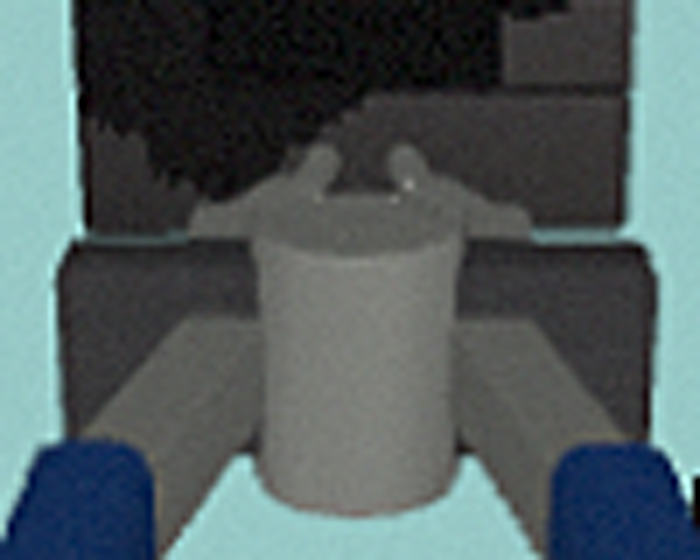

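View pics/s8c.png

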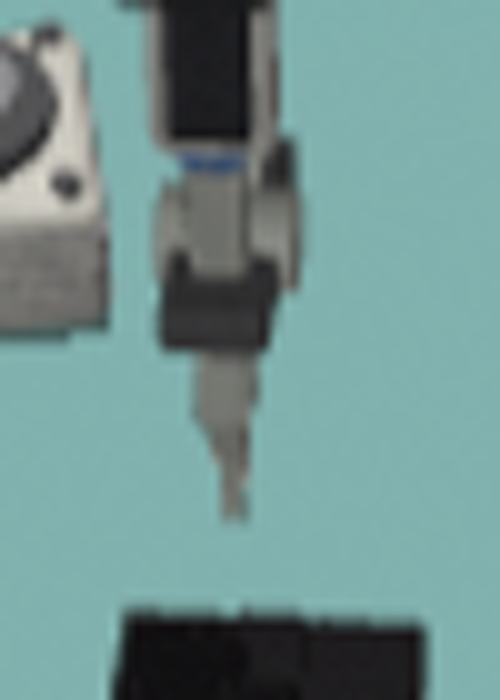

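```bash
cat >> h.py <<'E'
def fitpl(obs,x0,tilt=True):
    """obs list of (cam,c,uv,L mm). params x,y,z,yaw(of pliers y axis - 90),tilt about y"""
    def pose(p): return R.from_euler('z',p[3]).as_matrix()@R.from_euler('y',p[4]).as_matrix()
    def f(p):
        M=pose(p); o=[]
        for n,c,uv,L in obs: o.append(proj(n,c,np.array(L)/1000@M.T+p[:3])[0]-uv)
        return np.r_[np.concatenate(o),(0 if tilt else 1e4)*p[4]+10*p[4]]
    r=least_squares(f,x0,x_scale=[.01,.01,.01,.1,.1]); print("pl xyz",r.x[:3].round(4),"jaw %.2f tilt %.2f"%(90+np.degrees(r.x[3]),np.degrees(r.x[4])),"res",r.fun[:-1].reshape(-1,2).round(1).tolist()); return r.x
E
python3 - <<'E'
from h import *
c=camera_info("wrist");cs=camera_info("side")
k=lambda p:crop([p],210,170,7)[0]; ks=lambda p:crop([p],215,190,10)[0]
o=[("wrist",c,k((323,155)),(0,-4.9,1.5)),("wrist",c,k((404,155)),(0,4.9,1.5)),("wrist",c,k((66,243)),(-10,-28,69)),("wrist",c,k((652,243)),(-10,28,69)),
("side",cs,ks((235,521)),(0,-4.9,0)),("side",cs,ks((165,348)),(-10,-28,59)),("side",cs,ks((267,352)),(10,-28,59))]
x=fitpl(o,[.506,-.26,.14,-.23,0]); s,M=tool(); print("pins in tool mm",(M.T@(x[:3]-s["position"])*1000).round(1),jaw(),s["position"])
x=fitpl(o,[.506,-.26,.14,-.23,0],False); print("pins in tool mm",(M.T@(x[:3]-s["position"])*1000).round(1))
x=fitpl(o[:4],[.506,-.26,.14,-.23,0],True); print("pins in tool mm",(M.T@(x[:3]-s["position"])*1000).round(1))
goto([.509+.021*np.cos(.422)-.03,.246+.021*np.sin(.422),.25],90+24.2)
E
```

```text
pl xyz [ 0.504  -0.2588  0.1347] jaw 77.32 tilt -0.84 res [[-0.4, 0.4], [-0.7, 0.2], [-0.5, 1.1], [2.1, -0.3], [-0.6, 0.4], [-1.6, 1.2], [-0.8, 1.1]]
pins in tool mm [106.9   1.9  -2.2] 76.39434091791733 [ 0.50588294 -0.26128919  0.24153577]
pl xyz [ 0.5034 -0.2586  0.1345] jaw 77.26 tilt -0.00 res [[-0.4, -0.3], [-0.7, -0.5], [-0.4, 1.6], [2.1, 0.3], [-0.9, 0.5], [-1.5, 1.2], [-0.6, 1.2]]
pins in tool mm [107.1   1.9  -2.8]
pl xyz [ 0.5053 -0.2592  0.1289] jaw 76.64 tilt -0.61 res [[-0.5, 0.0], [-1.1, -0.0], [0.6, 0.2], [0.6, -0.2]]
pins in tool mm [112.6   1.7  -0.7]
shift [  -7.5  499.6 -128.9] yaw -37.81
```

```bash
python3 -m crank '[0.61,-8,20,0,0,0.61,-8,50,0,-3,0.61,-8,85,0,-8,0.61,-8,120,0,-13,0.61,-8,155,0,-18]'
python3 - <<'E'
from h import *
goto([.5282,.2546,.25],114.2); print(observe()["position"],jaw())
E
```

```text
t: 7.98
position: [0.5425, -0.1095, 0.2496]
tool_rot: [-0.028, 0.707, 0.029, 0.706]
ft_force: [0.6, -1.1, -1.9]
grip_width: 0.052
shift [1.000e-01 3.641e+02 1.500e+01] yaw -19.60
[ 0.54245352 -0.10953689  0.24963825] 94.59932968797291
```

```bash
python3 -m crank '[0.61,0,35,1,-4,0.61,0,70,3,-8,0.61,0,105,5,-12,0.61,0,140,6,-16,0.61,0,175,7,-19]'
python3 - <<'E'
from h import *
goto([.5282,.2546,.22],114.2); print(observe()["position"],jaw())
E
```

```text
t: 8.4
position: [0.5355, 0.0656, 0.2496]
tool_rot: [-0.144, 0.693, 0.145, 0.691]
ft_force: [0.2, 0.9, -0.4]
grip_width: 0.0519
shift [ 29.7 176.1  69. ] yaw -0.62
[0.53550397 0.06555443 0.24964126] 113.58041746261823
```

```bash
python3 -m crank '[0.61,0,32,13,0,0.61,0,64,25,-0.6,0.61,0,96,38,-0.6,0.61,5,128,50,-0.6,0.61,15,155,61,-0.6]'; python3 -m crank '[0.61,10,18,7,0,0.61,15,21,8,0,0.61,15,21,8,0,0.61,15,21,8,0,0.61,15,21,8,0]';python3 - <<'E'
from h import *
goto([.5282,.2546,.22],114.2); print(observe()["position"],jaw())
im,c=grab("wrist"); save(im,"w9.png",None,1.5); save(im,"w9c.png",(195,130,325,230),6)
im,c=grab("side"); save(im,"s9c.png",(190,90,270,190),8)
E
```

```text
t: 8.82
position: [0.5306, 0.2326, 0.2359]
tool_rot: [-0.147, 0.692, 0.147, 0.692]
ft_force: [0.2, -0.7, -1.1]
grip_width: 0.0521
t: 9.23
position: [0.5302, 0.2516, 0.2214]
tool_rot: [-0.147, 0.692, 0.146, 0.692]
ft_force: [0.7, 0.5, -1.9]
grip_width: 0.0521
shift [ 1.4  3.5 -0.6] yaw -0.27
[0.53016277 0.25160116 0.22136809] 113.92637948850589
```

View pics/w9.png

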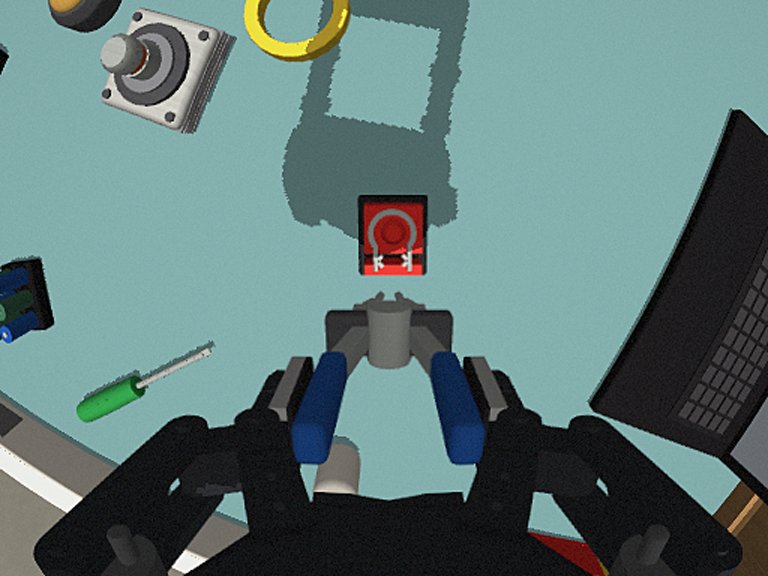

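View pics/w9c.png

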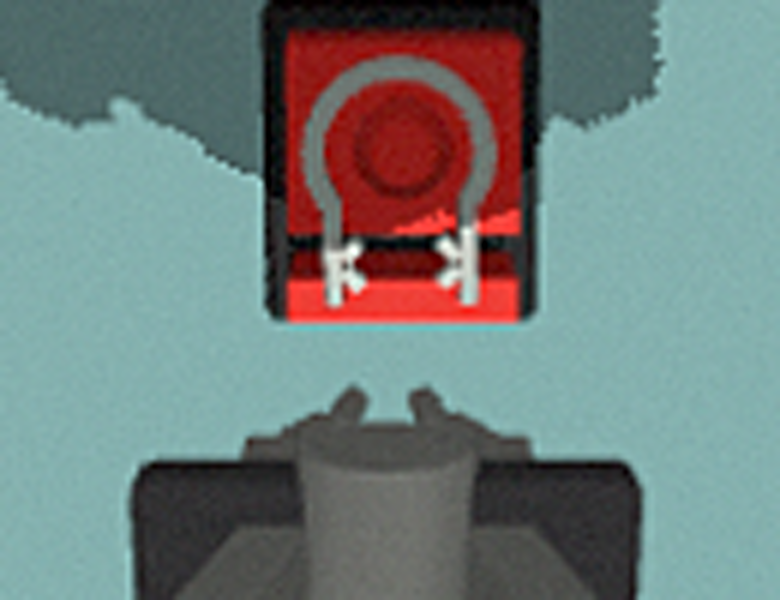

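View pics/s9c.png

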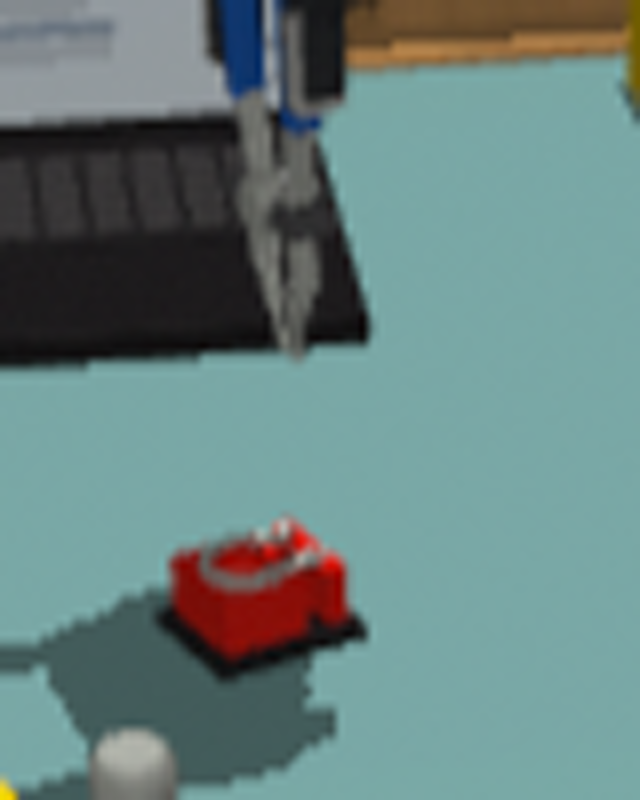

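Run:
```python
from h import *
im,c=grab("wrist"); save(im,"w10c.png",(195,130,325,230),6)
cs=camera_info("side");ct=camera_info("top")
k=lambda p:crop([p],195,130,6)[0]; s,M=tool(); print(s["position"],jaw())
x=fit("wrist",c,[k(p) for p in[(287,32),(526,34),(522,321),(287,321)]],[(-20,-22,32),(-20,22,32),(34,22,32),(34,-22,32)],[.51,.25,.42])
cc=back("wrist",c,[k((400,154))],.036)[0]; print("ring centre by circle",cc, "nub",back("wrist",c,[k((402,150))],.0375)[0])
g=back("wrist",c,[k((403,262))],.036)[0]; print("lug mid at x~21?",g, np.linalg.norm(g-cc))
o=[("wrist",c,k((353,396)),(0,-4.9,1.5)),("wrist",c,k((424,396)),(0,4.9,1.5)),("wrist",c,k((132,462)),(-10,-28,69)),("wrist",c,k((640,462)),(-10,28,69)),("side",cs,crop([(295,358)],190,90,8)[0],(0,0,0))]
x=fitpl(o,[.52,.25,.12,.42,0],False); print("pins in tool mm",(M.T@(x[:3]-s["position"])*1000).round(1))
x=fitpl(o[:4],[.52,.25,.12,.42,0],True); print("pins in tool mm",(M.T@(x[:3]-s["position"])*1000).round(1))
```

```text
[0.53045299 0.25178811 0.22199111] 113.91226776785534
x 0.5076 y 0.2464 yaw 23.65  rms px 0.61 [[0.3, 0.8], [-0.3, 0.6], [-0.6, -0.7], [0.6, -0.8]]
ring centre by circle [0.50957076 0.24605376 0.036     ] nub [0.50851308 0.24597321 0.0375    ]
lug mid at x~21? [0.52824422 0.25498836 0.036     ] 0.02070084640978267
pl xyz [0.5305 0.2523 0.1115] jaw 113.98 tilt -0.00 res [[0.0, -2.0], [-0.7, -2.1], [0.4, 1.8], [0.1, 1.6], [-1.3, 1.2]]
pins in tool mm [1.104e+02 5.000e-01 1.000e-01]
pl xyz [0.532  0.253  0.1123] jaw 114.02 tilt -2.48 res [[0.0, -0.0], [-0.7, -0.0], [0.2, 0.1], [0.3, -0.1]]
pins in tool mm [109.7   0.6   1.8]
```

View pics/w10c.png

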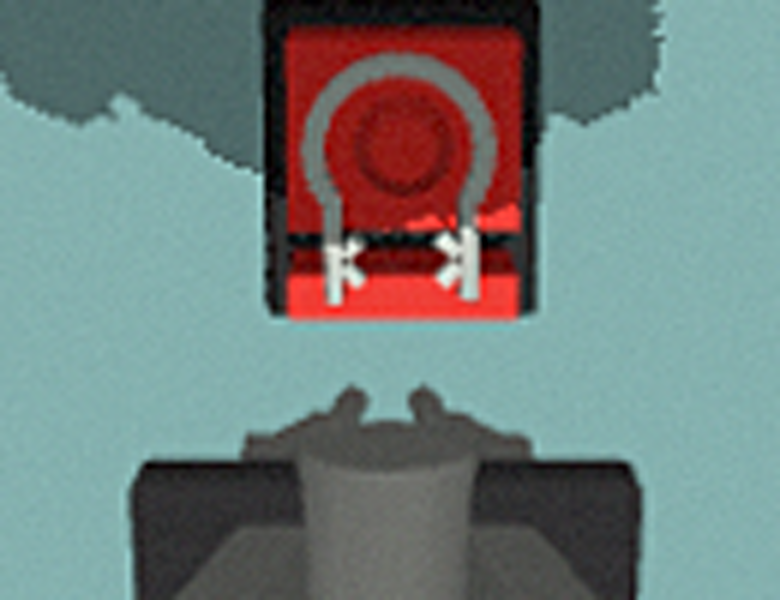

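```bash
python3 -m crank '[0.61,20,1.5,0,0,0.61,40,3.2,-1,0,0.61,55,3.2,-1,0,0.61,60,3.2,-1,0,0.61,60,3.2,-1,0]'
python3 - <<'E'
from h import *
im,c=grab("wrist"); im,c=grab("wrist"); save(im,"w11c.png",(195,130,325,230),6); s=observe(); print(s["position"],jaw(),s["ft_force"])
im,c=grab("side"); save(im,"s11c.png",(195,100,255,180),10)
im,c=grab("top"); save(im,"t11c.png",(140,190,210,250),8)
E
```

```text
t: 9.8
position: [0.5269, 0.2545, 0.16]
tool_rot: [-0.147, 0.693, 0.147, 0.691]
ft_force: [0.8, 0.2, -2.0]
grip_width: 0.0523
[0.5284138  0.25510101 0.16245151] 113.96865081549453 [ 0.28225441  1.42059168 -0.5715416 ]
```

View pics/w11c.png

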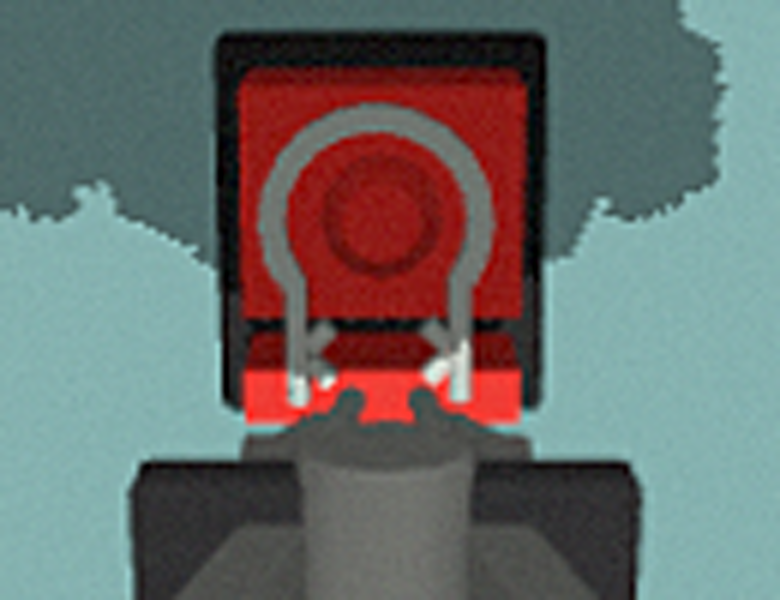

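View pics/s11c.png

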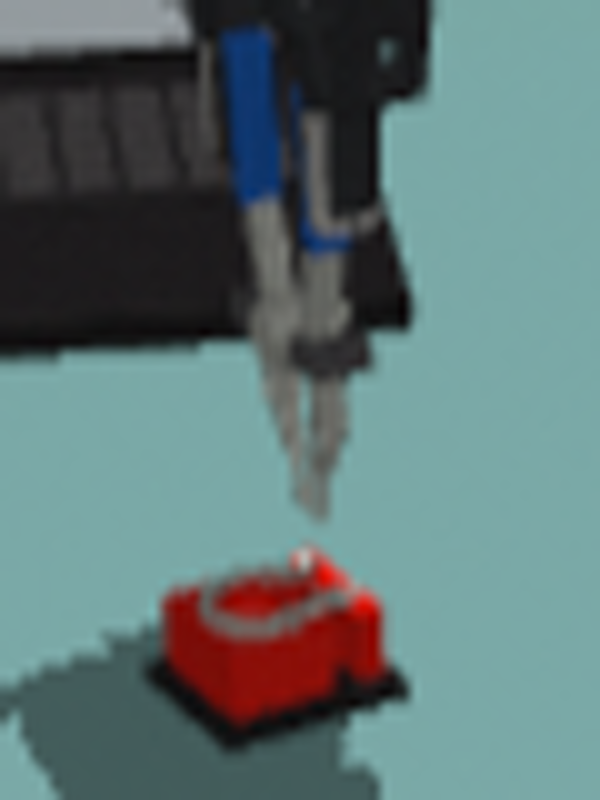

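View pics/t11c.png

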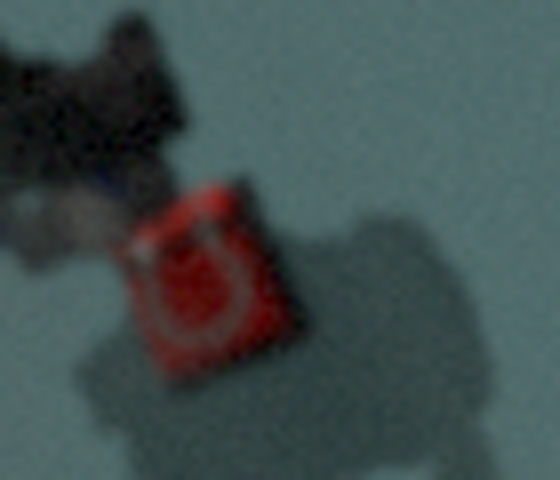

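Run:
```python
from h import *
c=camera_info("wrist");cs=camera_info("side")
k=lambda p:crop([p],195,130,6)[0]; s,M=tool(); print(s["position"],jaw())
x=fit("wrist",c,[k(p) for p in[(240,78),(527,78),(521,421),(246,421)]],[(-20,-22,32),(-20,22,32),(34,22,32),(34,-22,32)],[.51,.25,.42])
cc=back("wrist",c,[k((377,220))],.036)[0]; print("circle",cc)
g=back("wrist",c,[k((380,352))],.036)[0]; print("gap",g,np.linalg.norm(g-cc))
for zz in (.108,.110,.112):
    p=back("wrist",c,[k((388,397))],s["position"][2]-zz+.0015)[0]; print("pins",p,"side px",proj("side",cs,p-[0,0,.0015])[0], (M.T@(g-p)*1000).round(1))
print("side seen",crop([(316,521)],195,100,10))
o=[("wrist",c,k((353,397)),(0,-4.9,1.5)),("wrist",c,k((424,397)),(0,4.9,1.5)),("wrist",c,k((132,462)),(-10,-28,69)),("wrist",c,k((640,462)),(-10,28,69)),("side",cs,crop([(316,521)],195,100,10)[0],(0,-4.9,0))]
x=fitpl(o,[.52,.25,.05,.42,0],True); print("pins in tool mm",(M.T@(x[:3]-s["position"])*1000).round(1),"to gap",(M.T@(g-x[:3])*1000).round(1))
```

```text
[0.52876731 0.25534956 0.16306745] 113.98094455806493
x 0.5091 y 0.2469 yaw 23.96  rms px 0.59 [[0.2, 0.8], [-0.2, 0.8], [-0.2, -0.9], [0.2, -0.8]]
circle [0.51041811 0.24632621 0.036     ]
gap [0.52958533 0.25533859 0.036     ] 0.02118030291891674
pins [0.53005085 0.25685607 0.05656745] side px [225.60175353 151.28259074] [20.6 -1.2 -1.1]
pins [0.53061422 0.25711349 0.05456745] side px [225.79825384 151.79635581] [18.6 -1.2 -1.7]
pins [0.53117759 0.2573709  0.05256745] side px [225.99432276 152.308993  ] [16.6 -1.2 -2.3]
side seen [[226.15 151.65]]
pl xyz [0.5303 0.2567 0.0547] jaw 114.11 tilt -2.74 res [[0.0, -0.0], [-0.7, -0.1], [-0.0, 0.1], [0.6, -0.1], [0.3, 0.4]]
pins in tool mm [108.4   0.7   1.6] to gap [18.7 -1.  -1.3]
```

```bash
python3 -m crank '[0.61,3,-1.2,-1.4,0,0.61,8,-1.2,-1.4,0,0.61,12,-1.2,-1.4,0,0.61,13,-1.2,-1.4,0,0.61,13,-1.2,-1.4,0]'
python3 - <<'E'
from h import *
im,c=grab("wrist"); im,c=grab("wrist"); save(im,"w12c.png",(205,140,305,220),8); s=observe(); print(s["position"],jaw(),s["ft_force"])
im,c=grab("side"); save(im,"s12c.png",(205,125,245,175),12)
E
```

```text
t: 10.42
position: [0.5263, 0.2535, 0.1475]
tool_rot: [-0.147, 0.692, 0.147, 0.691]
ft_force: [0.5, -0.5, -1.5]
grip_width: 0.0524
[0.52678466 0.25361487 0.14818982] 113.99937900695065 [ 0.66413421  0.38446448 -1.11714045]
```

View pics/w12c.png

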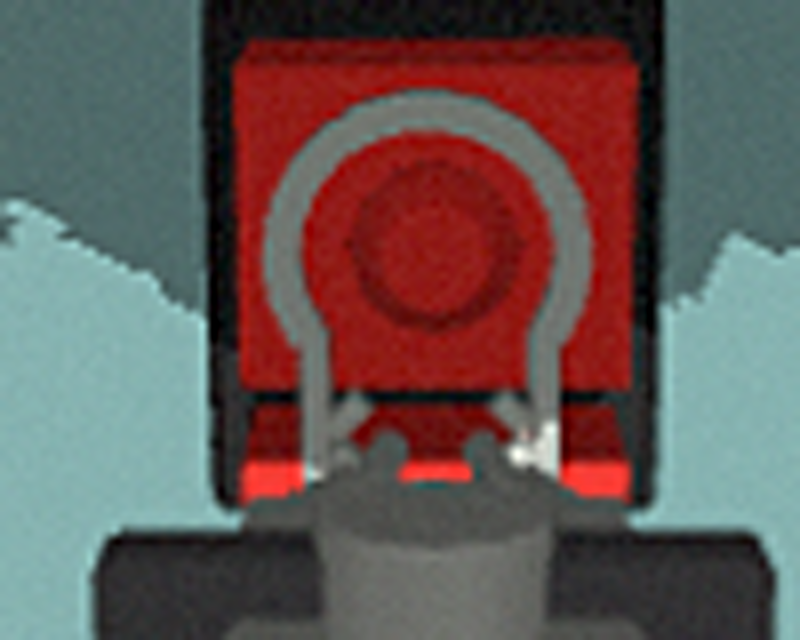

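View pics/s12c.png

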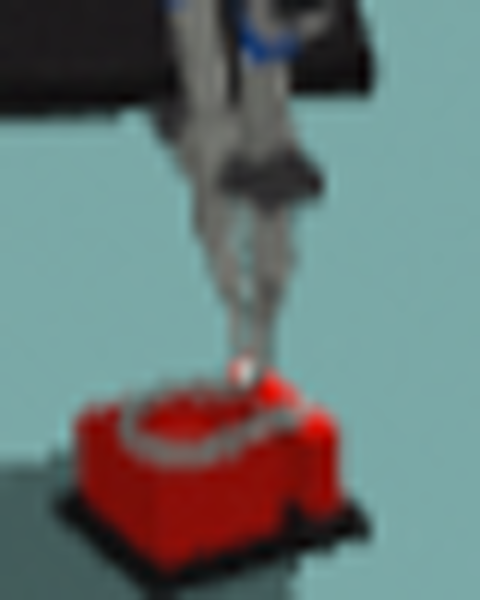

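Run:
```python
from h import *
c=camera_info("wrist")
k=lambda p:crop([p],205,140,8)[0]; s,M=tool(); print(s["position"])
g=back("wrist",c,[k((431,430))],.036)[0]; cc=back("wrist",c,[k((427,253))],.036)[0]; print(cc,g,np.linalg.norm(g-cc))
x=fit("wrist",c,[k(p) for p in[(235,68),(638,68),(630,497),(243,497)]],[(-20,-22,32),(-20,22,32),(34,22,32),(34,-22,32)],[.51,.25,.42])
for zz in (.107,.1085,.11):
    p=back("wrist",c,[k((436,447))],s["position"][2]-zz+.0015)[0]; print("pins",p,(M.T@(g-p)*1000).round(1))
```

```text
[0.52692194 0.25363379 0.14838339]
[0.50939994 0.24558903 0.036     ] [0.52776926 0.25423909 0.036     ] 0.020304078313972466
x 0.5071 y 0.2457 yaw 23.99  rms px 1.68 [[0.2, -2.2], [-0.1, -2.3], [-0.4, 2.4], [0.4, 2.5]]
pins [0.52744969 0.2546888  0.04288339] [ 6.9 -0.5  0.1]
pins [0.52786654 0.25487923 0.04138339] [ 5.4 -0.5 -0.3]
pins [0.52828338 0.25506967 0.03988339] [ 3.9 -0.5 -0.8]
```

```bash
python3 -m crank '[0.61,3,-0.5,0,0,0.61,6,-0.5,0,0,0.61,10,-0.5,0,0,0.61,14,-0.5,0,0,0.61,14,-0.5,0,0]'
python3 - <<'E'
from h import *
im,c=grab("wrist"); im,c=grab("wrist"); save(im,"w13c.png",(205,140,305,220),8); s=observe(); print(s["position"],jaw(),s["ft_force"])
im,c=grab("side"); save(im,"s13c.png",(205,125,245,175),12)
E
```

```text
t: 10.98
position: [0.5263, 0.253, 0.1329]
tool_rot: [-0.147, 0.692, 0.147, 0.691]
ft_force: [-0.2, -0.2, -1.8]
grip_width: 0.0521
[0.52677338 0.25307472 0.13385838] 113.99551549479447 [ 0.35995151 -0.06570598 -1.79295289]
```

View pics/w13c.png

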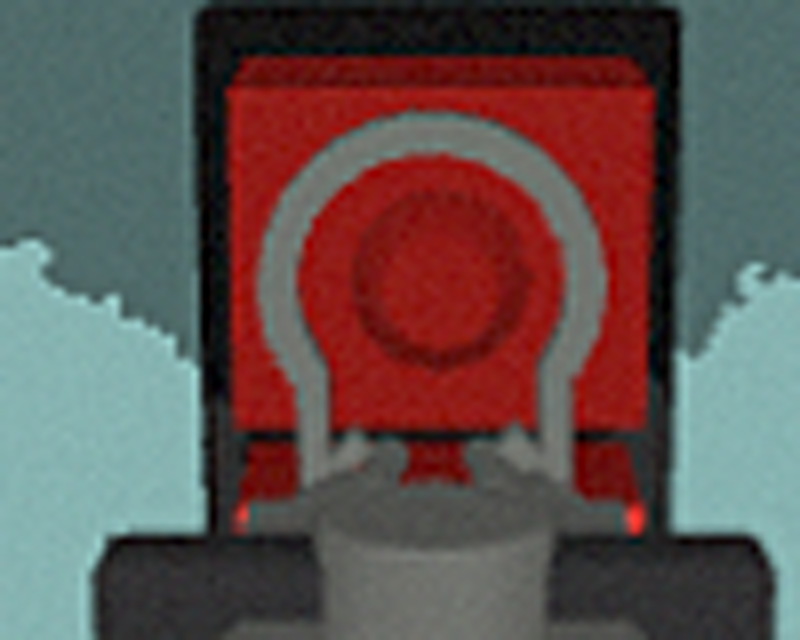

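View pics/s13c.png

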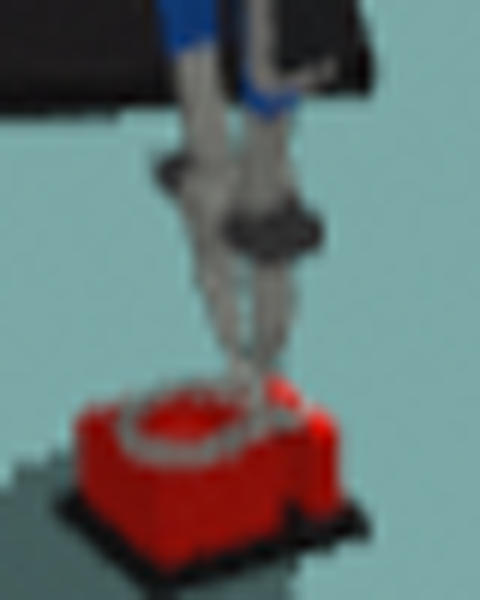

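```bash
python3 -m crank '[0.58,0,0,0,0,0.55,0,0,0,0,0.52,0,0,0,0,0.5,0,0,0,0,0.5,0,0,0,0]'
python3 - <<'E'
from h import *
im,c=grab("wrist"); save(im,"w14c.png",(205,140,305,220),8); s=observe(); print(s["position"],jaw(),s["ft_force"],s["grip_width"])
E
```

```text
t: 11.55
position: [0.5274, 0.2534, 0.1349]
tool_rot: [-0.147, 0.691, 0.147, 0.692]
ft_force: [0.4, 0.6, 1.8]
grip_width: 0.0428
[0.52733784 0.25335406 0.13482258] 114.00050166247257 [-1.09279436  0.9120107   1.88703458] 0.04276718590715533
```

View pics/w14c.png

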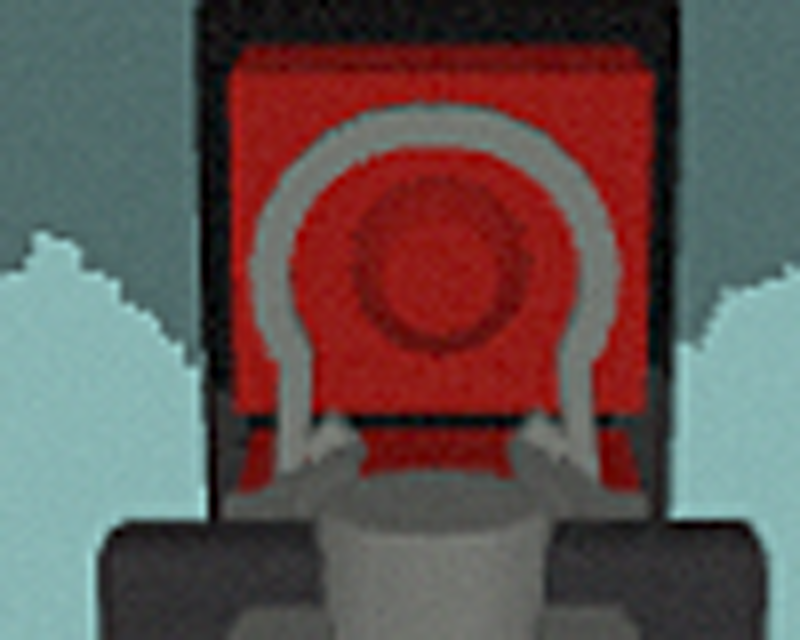

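```bash
python3 -m crank '[0.46,0,0,0,0,0.42,0,0,0,0,0.38,0,0,0,0,0.34,0,0,0,0,0.3,0,0,0,0]';python3 -m crank '[0.27,0,0,0,0,0.25,0,0,0,0,0.25,0,0,0,0,0.25,0,0,0,0,0.25,0,0,0,0]'
python3 - <<'E'
from h import *
im,c=grab("wrist"); save(im,"w15c.png",(205,140,305,220),8);save(im,"w15.png",None,1.5); s=observe(); print(s["position"],jaw(),s["ft_force"],s["grip_width"])
im,c=grab("side"); save(im,"s15c.png",(205,125,245,175),12)
E
```

```text
t: 12.02
position: [0.5269, 0.253, 0.1339]
tool_rot: [-0.147, 0.692, 0.147, 0.691]
ft_force: [0.4, 0.5, -0.6]
grip_width: 0.0285
t: 12.43
position: [0.5269, 0.2531, 0.1341]
tool_rot: [-0.147, 0.692, 0.147, 0.692]
ft_force: [0.3, -0.2, -2.6]
grip_width: 0.0283
[0.52691303 0.25309754 0.13414323] 113.9984325535616 [-0.71599274 -0.7885066  -1.82829627] 0.028510919617399433
```

View pics/w15c.png

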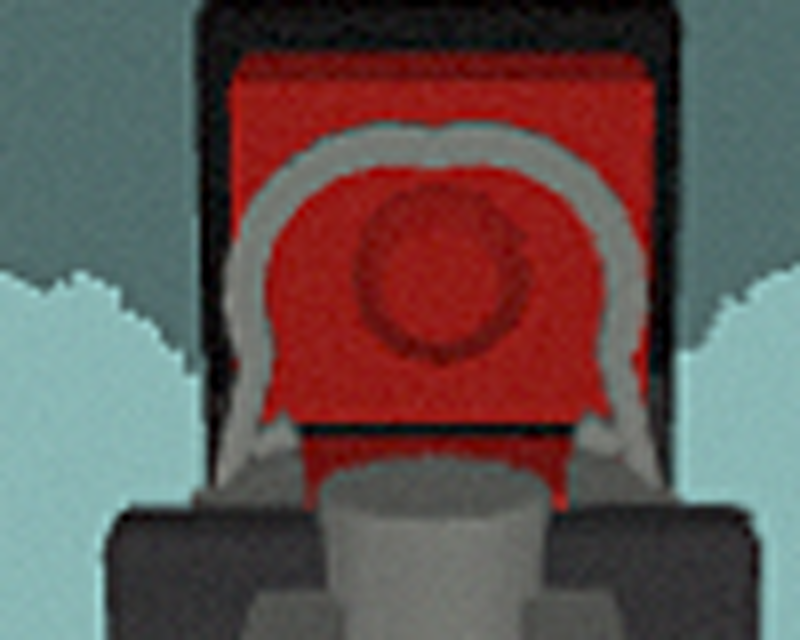

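View pics/w15.png

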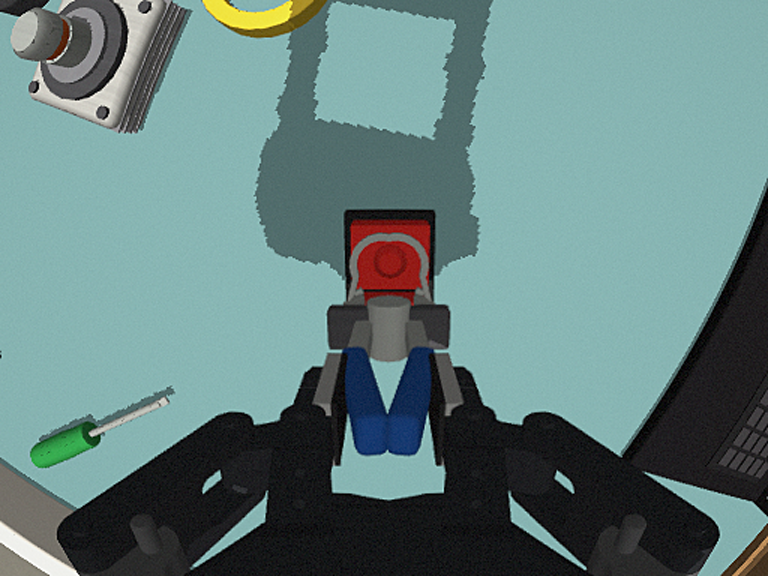

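View pics/s15c.png

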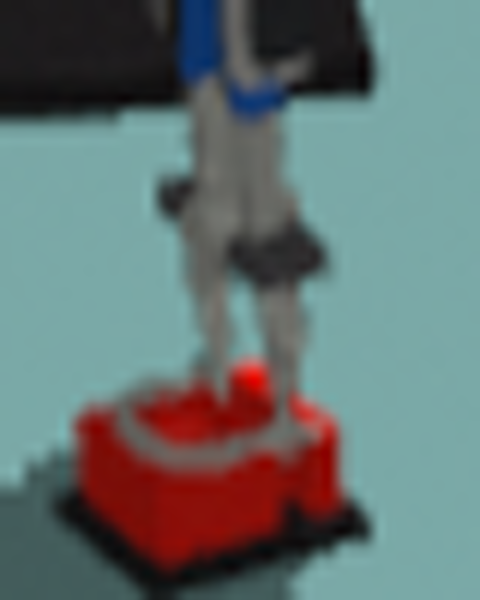

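```bash
python3 -m crank '[0.25,-3,0,0,0,0.25,-8,0,0,0,0.25,-16,0,0,0,0.25,-25,0,0,0,0.25,-35,0,0,0]'; python3 -m crank '[0.25,-15,0,0,0,0.25,-30,0,0,0,0.25,-45,0,0,0,0.25,-55,0,0,0,0.25,-55,0,0,0]'
python3 - <<'E'
from h import *
im,c=grab("wrist"); im,c=grab("wrist");save(im,"w16c.png",(195,120,325,220),6); s=observe(); print(s["position"],jaw(),s["ft_force"],s["grip_width"])
im,c=grab("side"); save(im,"s16c.png",(195,75,265,175),8)
im,c=grab("top"); save(im,"t16c.png",(140,150,210,250),8)
E
```

```text
t: 12.95
position: [0.5272, 0.2532, 0.1705]
tool_rot: [-0.147, 0.691, 0.147, 0.692]
ft_force: [0.3, 0.3, -0.7]
grip_width: 0.0284
t: 13.37
position: [0.5288, 0.2536, 0.2282]
tool_rot: [-0.147, 0.689, 0.147, 0.694]
ft_force: [0.2, 0.2, -1.9]
grip_width: 0.0282
[0.52723379 0.25316552 0.22470563] 113.99673643761318 [ 0.06491333 -0.61188918 -2.05543547] 0.028805729025929774
```

View pics/w16c.png

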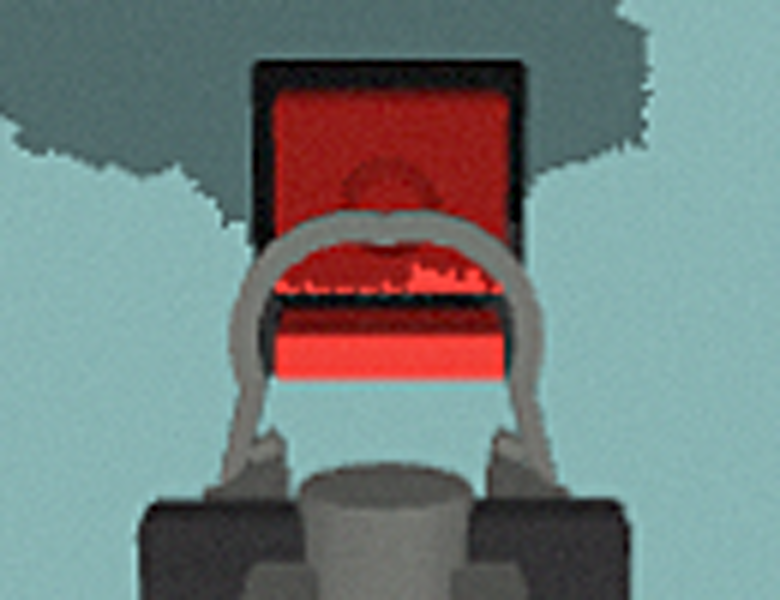

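View pics/s16c.png

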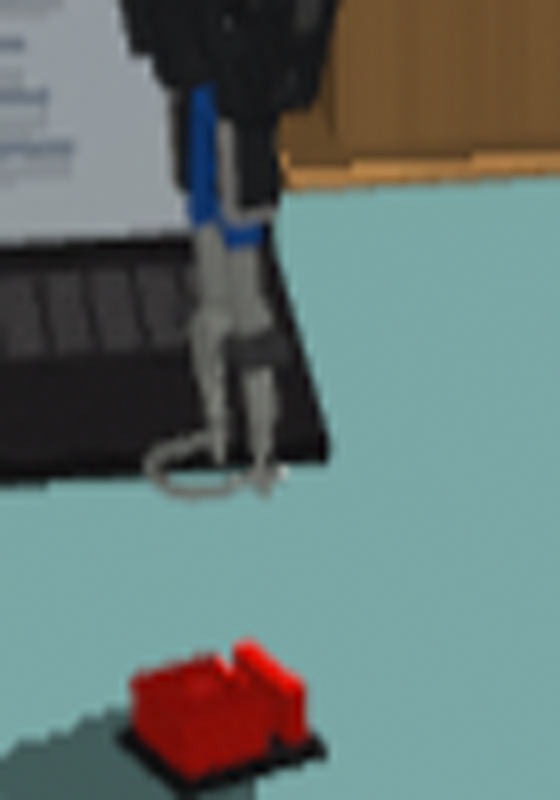

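```bash
cat >> h.py <<'E'
RP=[(-.5,-22,2),(-.5,22,2),(-18.05,0,3),(-13.9,0,3),(-18.5,-4,4),(-18.5,4,4)]
def fitring(c,uv,zlock=None):
    s,M=tool(); A=np.c_[M[:,2],M[:,1],-M[:,0]] # ring x=tool z, y=tool y, z up
    uv=np.array(uv)
    def f(p):
        T=A@R.from_euler('zy',p[3:5]).as_matrix()
        P=np.array(RP)/1000@T.T+s["position"]+M@p[:3]
        return np.r_[(proj("wrist",c,P)-uv).ravel(),5*p[4]]
    r=least_squares(f,[.1,0,-.016,0,0],x_scale=[.01,.01,.01,.1,.1]); T=A@R.from_euler('zy',r.x[3:5]).as_matrix()
    o=s["position"]+M@r.x[:3]; mid=o+T@np.array([.002,0,.002])
    print("ring origin tool mm",(r.x[:3]*1000).round(1),"ang",np.degrees(r.x[3:5]).round(2),"res",r.fun[:-1].reshape(-1,2).round(1).tolist()); print("mid world",mid.round(4),"mid tool",(M.T@(mid-s["position"])*1000).round(1)); return mid
E
python3 - <<'E'
from h import *
im,c=grab("wrist"); save(im,"w17c.png",(215,140,305,215),8); print(observe()["position"])
E
```

```text
[0.5263349  0.25297147 0.22299242]
```

View pics/w17c.png

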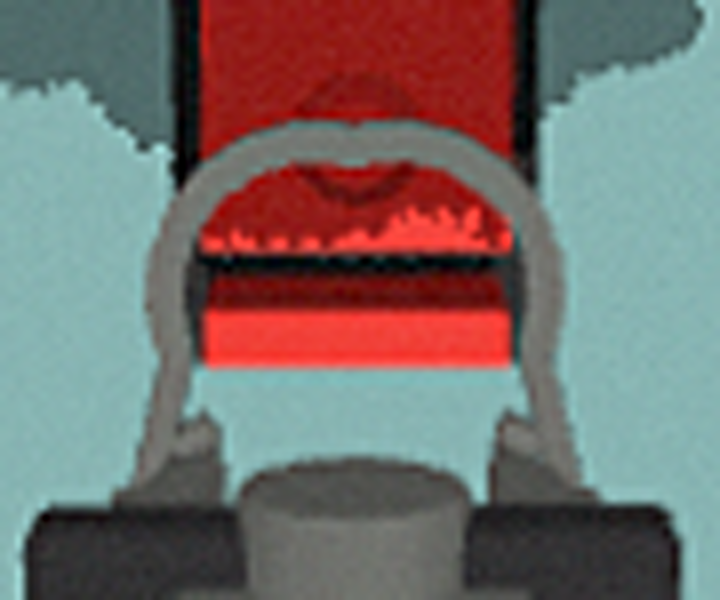

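Run:
```python
from h import *
c=camera_info("wrist"); uv=crop([(147,295),(564,291),(357,128),(357,166),(312,121),(401,120)],215,140,8)
mid=fitring(c,uv); print(observe()["position"])
# side-view check
cs=camera_info("side"); print("mid side px",proj("side",cs,mid),"in s16c",(proj("side",cs,mid)-[195,75])*8)
goto([.455,.0173,.25])
```

```text
ring origin tool mm [100.4   0.8 -17.6] ang [ 0.26 -2.4 ] res [[-0.1, -0.2], [0.4, 0.0], [-0.1, -0.3], [-0.1, -0.0], [0.6, 0.2], [-0.7, 0.3]]
mid world [0.5114 0.2473 0.1247] mid tool [ 98.3   0.8 -15.7]
[0.5263349  0.25297147 0.22299242]
mid side px [[218.82753763 132.73752542]] in s16c [[190.62030101 461.90020333]]
shift [ -26.7 -186.3 -161.1]
```

```bash
python3 -m crank '[0.25,-3,-12,-10,0,0.25,-6,-32,-25,0,0.25,-8,-58,-45,0,0.25,-8,-84,-65,0,0.25,-8,-110,-85,0]'; python3 -m crank '[0.25,0,-25,-20,0,0.25,0,-50,-40,0,0.25,0,-68,-53,0,0.25,0,-74,-59,0,0.25,0,-75,-60,0]'; python3 -m crank '[0.25,0,0,0,0,0.25,0,0,0,0,0.25,0,0,0,0,0.25,0,0,0,0,0.25,0,0,0,0]'
python3 - <<'E'
from h import *
im,c=grab("wrist");save(im,"w18c.png",(215,140,305,215),8);save(im,"w18.png",None,1.5); s=observe(); print(s["position"],jaw(),s["ft_force"],s["grip_width"])
im,c=grab("side"); save(im,"s18c.png",(165,130,245,230),8)
goto([.4697,.0230,.23])
E
```

```text
t: 14.03
position: [0.4932, 0.117, 0.2314]
tool_rot: [-0.147, 0.692, 0.147, 0.691]
ft_force: [0.2, -1.0, -2.0]
grip_width: 0.0283
t: 14.45
position: [0.4692, 0.024, 0.2316]
tool_rot: [-0.146, 0.692, 0.146, 0.691]
ft_force: [0.6, 1.3, -1.1]
grip_width: 0.0284
t: 14.87
position: [0.4699, 0.0259, 0.2322]
tool_rot: [-0.147, 0.692, 0.148, 0.691]
ft_force: [-0.5, -0.9, -2.4]
grip_width: 0.0282
[0.46987302 0.02575607 0.23223314] 114.06087904994621 [ 0.74295167  0.32846325 -1.62147865] 0.028428223619440203
shift [ 2.3 -2.3 -1.2]
```

View pics/w18c.png

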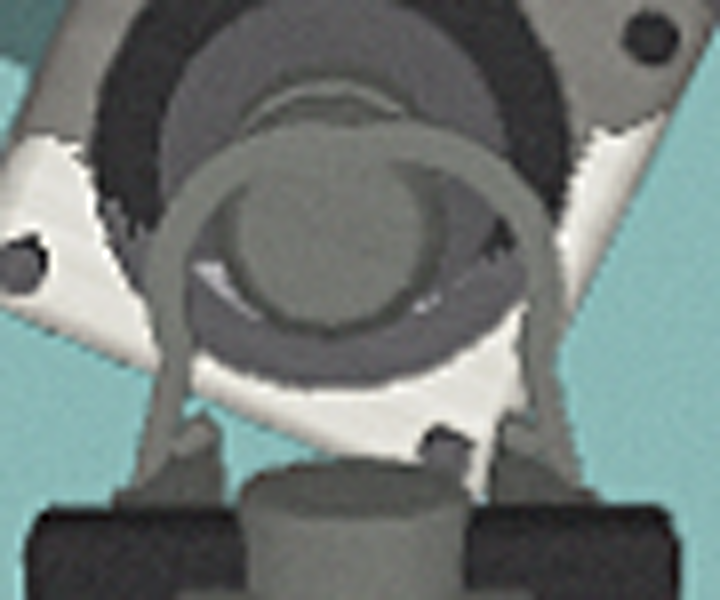

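View pics/s18c.png

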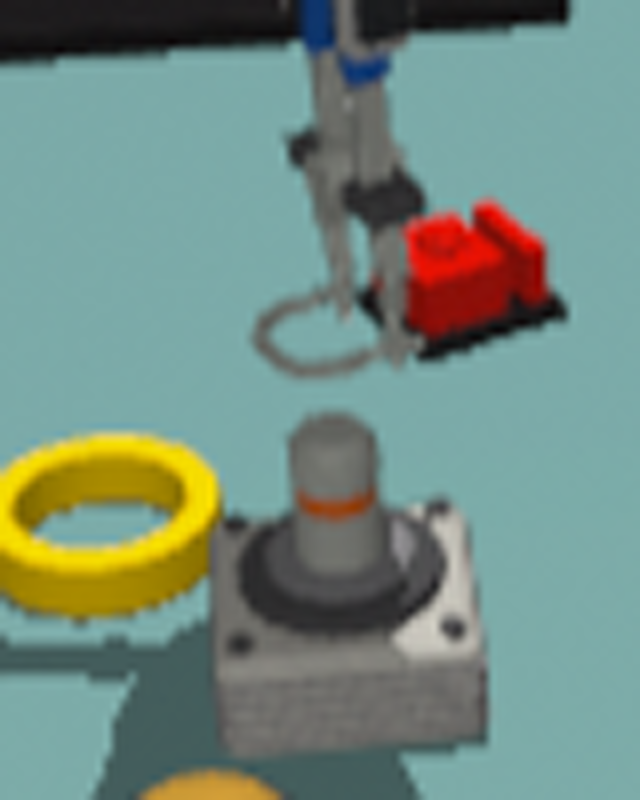

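View pics/w18.png

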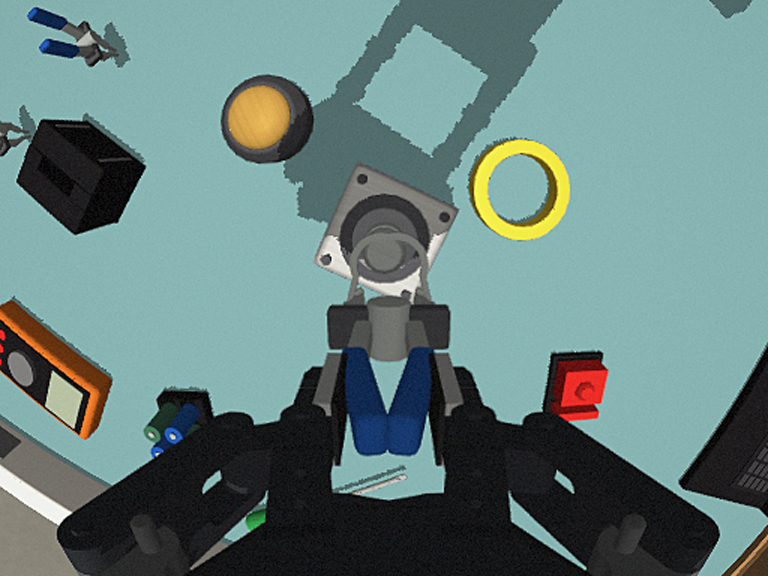

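Run:
```python
from h import *
c=camera_info("wrist"); s,M=tool(); print(s["position"])
a=back("wrist",c,crop([(332,233)],215,140,8),.098)[0]; print("axle",a)
b=back("wrist",c,crop([(330,330)],215,140,8),.093)[0]
uv=crop([(147,297),(564,293),(356,130),(356,167),(312,122),(401,121)],215,140,8)
mid=fitring(c,uv)
print("axle-mid tool",(M.T@(a-mid)*1000).round(1))
# overlay predicted axle circle
t=np.linspace(0,6.28,40); P=[a+[.0145*np.cos(u),.0145*np.sin(u),-.005] for u in t]+[a+[.0107*np.cos(u),.0107*np.sin(u),0] for u in t]
im=get_image("wrist"); save(im,"w18o.png",(215,140,305,215),8,proj("wrist",c,np.array(P)))
```

```text
[0.46988749 0.02562879 0.23227211]
axle [0.4552076  0.01685702 0.098     ]
ring origin tool mm [100.2   0.8 -17.5] ang [ 0.3  -2.95] res [[-0.1, -0.2], [0.4, -0.0], [-0.0, -0.4], [-0.0, 0.0], [0.6, 0.3], [-0.8, 0.3]]
mid world [0.4553 0.02   0.1342] mid tool [ 98.1   0.8 -15.6]
axle-mid tool [36.2 -2.8 -1.4]
```

View pics/w18o.png

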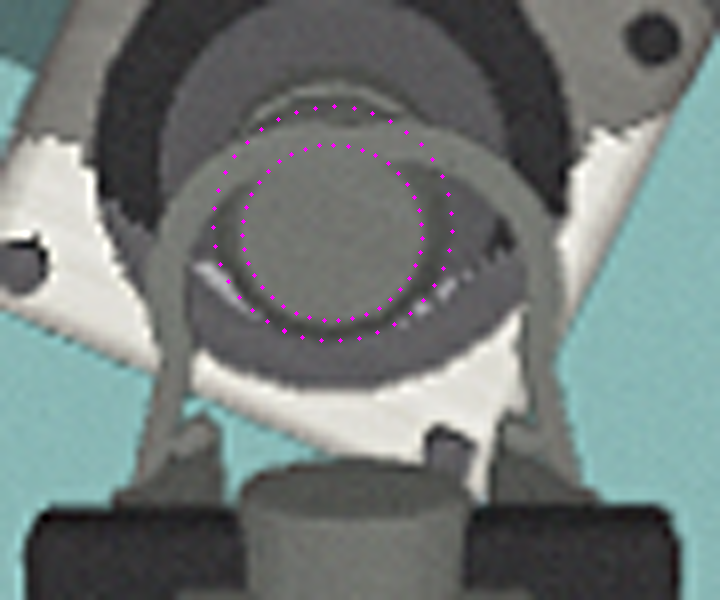

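```bash
python3 -m crank '[0.25,6,-1.4,-0.7,0,0.25,12,-2.8,-1.4,0,0.25,20,-2.8,-1.4,0,0.25,25,-2.8,-1.4,0,0.25,25,-2.8,-1.4,0]'; python3 -m crank '[0.25,0,0,0,0,0.25,0,0,0,0,0.25,0,0,0,0,0.25,0,0,0,0,0.25,0,0,0,0]'
python3 - <<'E'
from h import *
im,c=grab("wrist");save(im,"w19c.png",(215,140,305,215),8); s=observe(); print(s["position"],jaw(),s["ft_force"],s["grip_width"])
im,c=grab("side"); save(im,"s19c.png",(175,150,225,220),10)
E
```

```text
t: 15.43
position: [0.4685, 0.0222, 0.2052]
tool_rot: [-0.146, 0.693, 0.147, 0.691]
ft_force: [-0.8, 0.2, -2.3]
grip_width: 0.028
t: 15.85
position: [0.4699, 0.022, 0.2077]
tool_rot: [-0.147, 0.691, 0.147, 0.692]
ft_force: [0.8, -0.1, -1.8]
grip_width: 0.0283
[0.4698247  0.02203005 0.20754876] 113.99964351956106 [ 0.06873953 -1.00841907 -1.26739911] 0.02829100423747831
```

View pics/w19c.png

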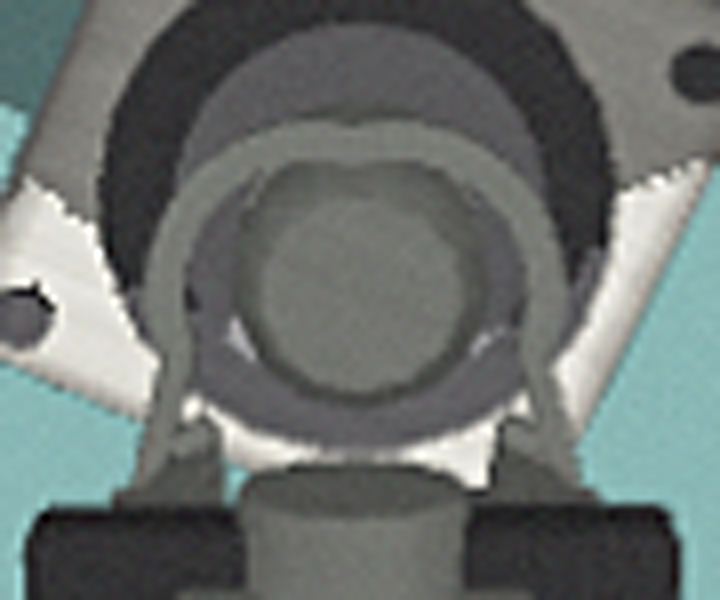

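View pics/s19c.png

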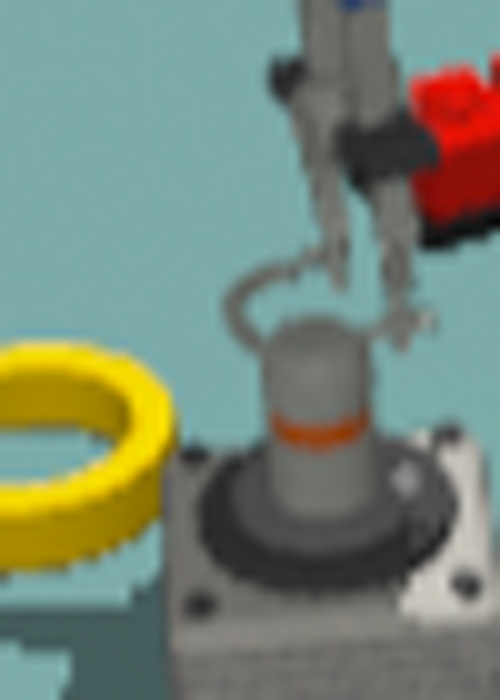

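Run:
```python
from h import *
c=camera_info("wrist"); s,M=tool(); print(s["position"])
uv=crop([(147,297),(564,293),(356,128),(356,165),(312,121),(401,120)],215,140,8)
mid=fitring(c,uv)
a=back("wrist",c,crop([(362,291)],215,140,8),.098)[0]; print("axle",a,(M.T@(a-mid)*1000).round(1))
t=np.linspace(0,6.28,40); P=[a+[.0145*np.cos(u),.0145*np.sin(u),-.005] for u in t]+[a+[.0107*np.cos(u),.0107*np.sin(u),0] for u in t]
im=get_image("wrist"); save(im,"w19o.png",(215,140,305,215),8,proj("wrist",c,np.array(P)))
im,cs=grab("side"); z=im[170:205,190:225]; z=np.clip((z.astype(float)-60)*2.2,0,255).astype(np.uint8); cv2.imwrite("pics/s19e.png",cv2.resize(z[:,:,::-1],None,fx=14,fy=14,interpolation=cv2.INTER_NEAREST))
```

```text
[0.46978824 0.02202666 0.20747786]
ring origin tool mm [ 99.8   0.8 -17.6] ang [ 0.3  -3.59] res [[-0.2, -0.3], [0.4, -0.1], [-0.0, -0.2], [-0.0, 0.1], [0.6, 0.2], [-0.8, 0.3]]
mid world [0.4551 0.0163 0.1098] mid tool [ 97.6   0.8 -15.7]
axle [0.45494087 0.01691631 0.098     ] [11.8  0.6  0. ]
```

View pics/s19e.png

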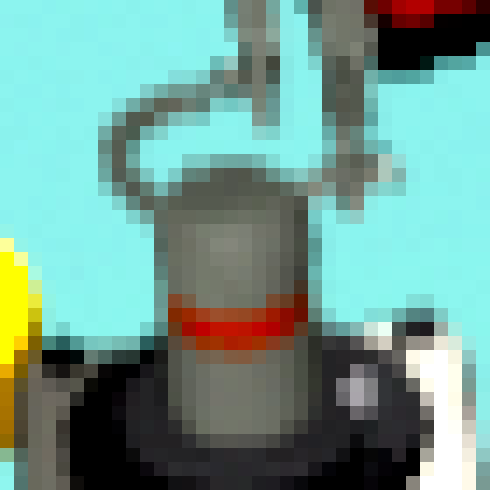

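View pics/w19o.png

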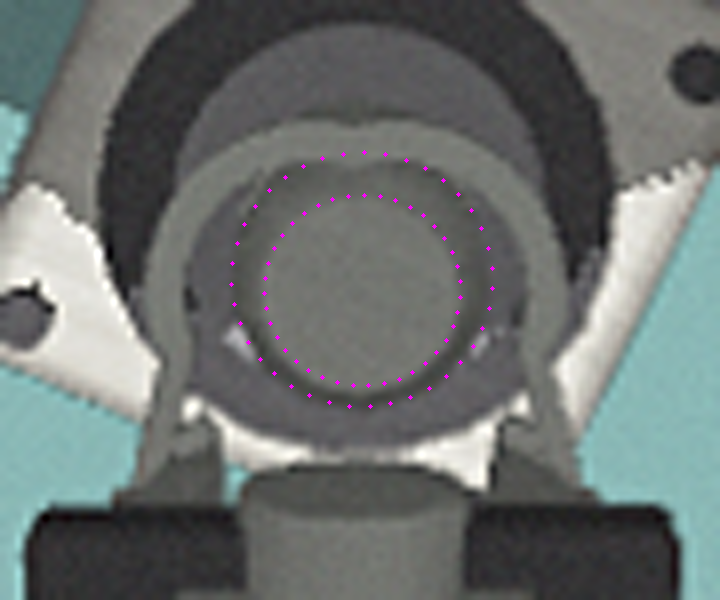

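```bash
python3 -m crank '[0.25,3,0.5,0,0,0.25,6,0.5,0,0,0.25,9,0.5,0,0,0.25,12,0.5,0,0,0.25,14,0.5,0,0]'; python3 -m crank '[0.25,2,0,0,0,0.25,2,0,0,0,0.25,2,0,0,0,0.25,2,0,0,0,0.25,2,0,0,0]'
python3 - <<'E'
from h import *
im,c=grab("wrist");save(im,"w20c.png",(215,140,305,215),8); s=observe(); print(s["position"],jaw(),s["ft_force"],s["ft_torque"],s["grip_width"])
im,cs=grab("side"); z=im[165:205,180:230]; z=np.clip((z.astype(float)-60)*2.2,0,255).astype(np.uint8); cv2.imwrite("pics/s20e.png",cv2.resize(z[:,:,::-1],None,fx=14,fy=14,interpolation=cv2.INTER_NEAREST))
E
```

```text
t: 16.47
position: [0.4692, 0.0225, 0.1926]
tool_rot: [-0.147, 0.692, 0.147, 0.691]
ft_force: [-0.1, -0.2, -1.2]
grip_width: 0.0287
t: 16.88
position: [0.4696, 0.0225, 0.1915]
tool_rot: [-0.147, 0.692, 0.147, 0.692]
ft_force: [-0.0, -0.1, -2.2]
grip_width: 0.0286
[0.46961957 0.02245222 0.19151428] 113.99885512878737 [ 0.14122925  0.02456132 -1.59276935] [-0.01476433 -0.05908342 -0.05993429] 0.02838230188159134
```

View pics/w20c.png

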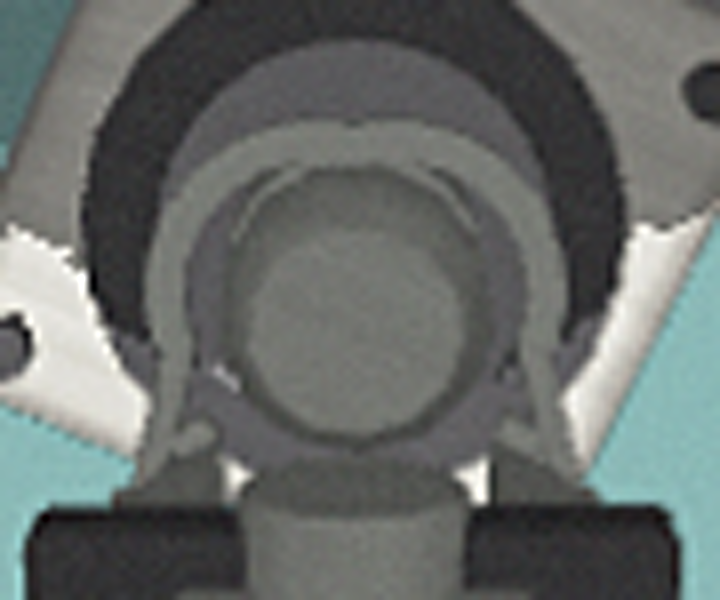

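View pics/s20e.png

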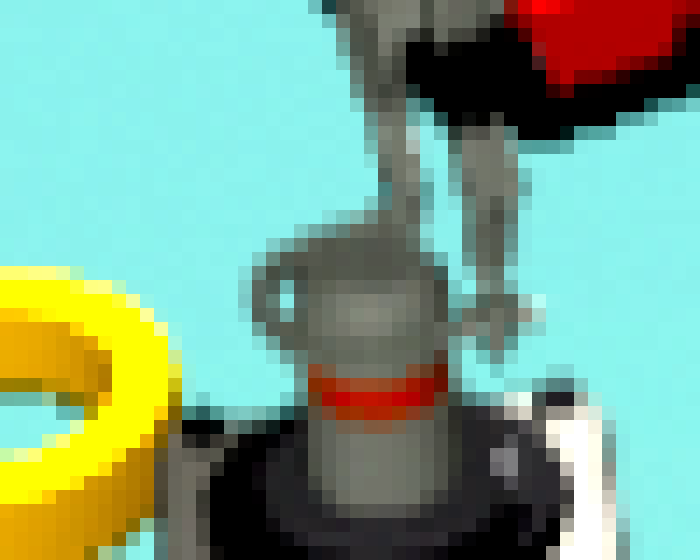

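Run:
```python
from h import *
im,c=grab("wrist"); s,M=tool(); print(s["position"])
a=back("wrist",c,crop([(356,331)],215,140,8),.098)[0]; print("axle",a)
uv=crop([(147,297),(564,293),(356,128),(356,165),(312,121),(401,120)],215,140,8)
mid=fitring(c,uv); print((M.T@(a-mid)*1000).round(1))
a=np.array([.4551,.0170,.098])
t=np.linspace(0,6.28,60); P=[a+[.0145*np.cos(u),.0145*np.sin(u),-.005] for u in t]+[a+[.0107*np.cos(u),.0107*np.sin(u),0] for u in t]
save(im,"w20o.png",(215,140,305,215),8,proj("wrist",c,np.array(P)))
```

```text
[0.46957058 0.0224759  0.19145784]
axle [0.45542797 0.01690453 0.098     ]
ring origin tool mm [ 99.8   0.8 -17.6] ang [ 0.3  -3.59] res [[-0.2, -0.3], [0.4, -0.1], [-0.0, -0.2], [-0.0, 0.1], [0.6, 0.2], [-0.8, 0.3]]
mid world [0.4549 0.0168 0.0938] mid tool [ 97.7   0.8 -15.7]
[-4.2 -0.1  0.5]
```

View pics/w20o.png

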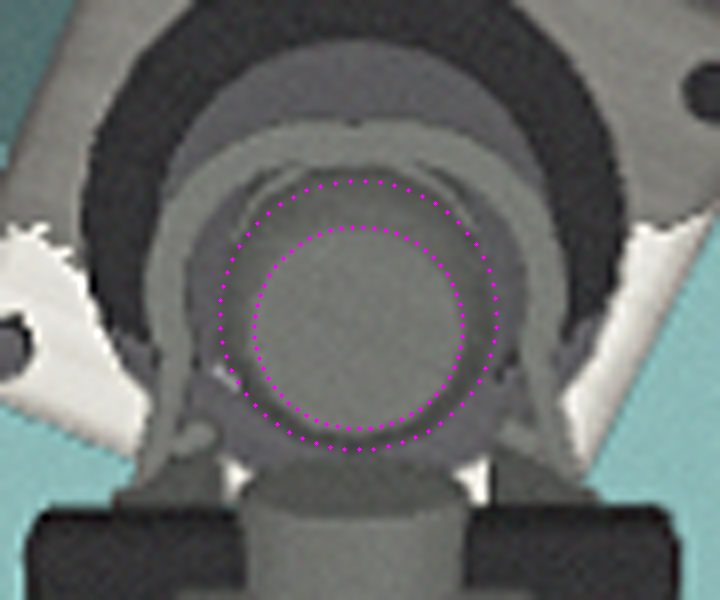

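```bash
python3 -m crank '[0.25,3,0,0.2,0,0.25,6,0,0.2,0,0.25,9,0,0.2,0,0.25,13,0,0.2,0,0.25,17,0,0.2,0]'; python3 -m crank '[0.25,0,0,0,0,0.25,0,0,0,0,0.25,0,0,0,0,0.25,0,0,0,0,0.25,0,0,0,0]'
python3 - <<'E'
from h import *
im,c=grab("wrist");save(im,"w21c.png",(215,140,305,215),8); s,M=tool(); print(s["position"],jaw(),s["ft_force"],s["ft_torque"],s["grip_width"])
uv=crop([(147,297),(564,293),(356,128),(356,165),(312,121),(401,120)],215,140,8)
mid=fitring(c,uv)
im,cs=grab("side"); z=im[165:205,180:230]; z=np.clip((z.astype(float)-60)*2.2,0,255).astype(np.uint8)
z=cv2.resize(z[:,:,::-1],None,fx=14,fy=14,interpolation=cv2.INTER_NEAREST)
tilt=np.radians(-3)
A=np.c_[M[:,2],M[:,1],-M[:,0]]@R.from_euler('y',tilt).as_matrix()
L=[]
for sg in(1,-1):
    for th in np.linspace(np.pi,.75,25)*sg:
        v=np.array([16*np.cos(th)+16,16*np.sin(th)]); r=.25*sg; v=[np.cos(r)*v[0]-np.sin(r)*v[1]-16,np.sin(r)*v[0]+np.cos(r)*v[1]]; L.append([v[0]-2,v[1],0])
P=proj("side",cs,mid+np.array(L)/1000@A.T)
for p in P: cv2.circle(z,tuple(int(q) for q in (p-[180,165]+.5)*14),2,(255,0,255),-1)
cv2.imwrite("pics/s21e.png",z)
E
```

```text
t: 17.45
position: [0.4695, 0.0226, 0.1738]
tool_rot: [-0.147, 0.692, 0.147, 0.692]
ft_force: [0.6, -0.3, -2.1]
grip_width: 0.0284
t: 17.87
position: [0.4698, 0.0225, 0.1745]
tool_rot: [-0.147, 0.691, 0.147, 0.692]
ft_force: [-0.1, -0.3, -1.9]
grip_width: 0.0286
[0.4698108  0.02254388 0.1745181 ] 113.9994064992472 [ 0.53334463 -0.56050098 -1.4747587 ] [-0.04139029 -0.02721884 -0.02415195] 0.028581700052827556
ring origin tool mm [ 99.8   0.8 -17.6] ang [ 0.3  -3.59] res [[-0.2, -0.3], [0.4, -0.1], [-0.0, -0.2], [-0.0, 0.1], [0.6, 0.2], [-0.8, 0.3]]
mid world [0.4552 0.0168 0.0769] mid tool [ 97.6   0.8 -15.7]
```

View pics/w21c.png

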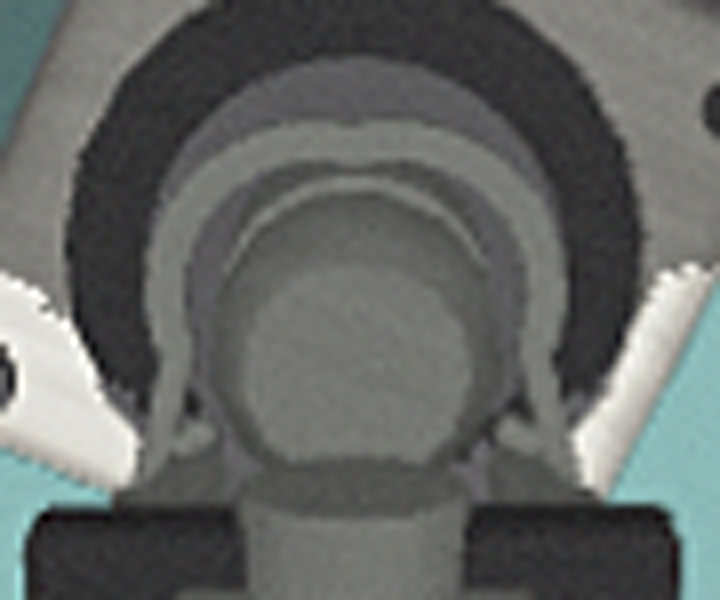

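View pics/s21e.png

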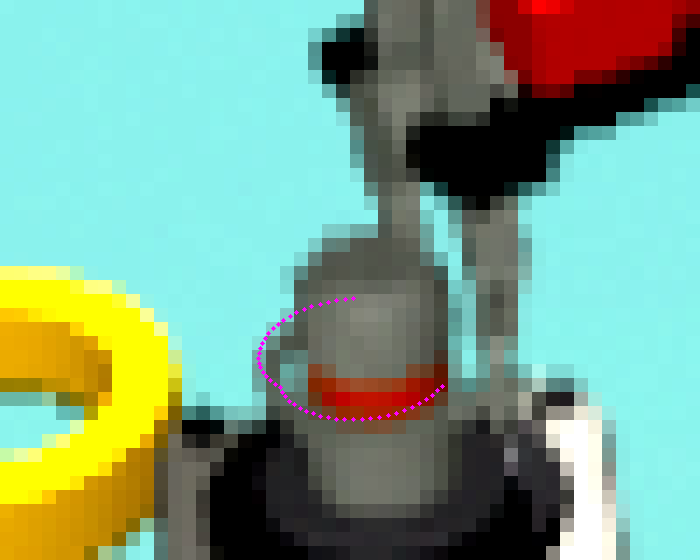

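Run:
```python
from h import *
s,M=tool(); c=camera_info("wrist")
im,cs=grab("side"); z=im[160:210,180:230]; z=np.clip((z.astype(float)-50)*1.8,0,255).astype(np.uint8)
z=cv2.resize(z[:,:,::-1],None,fx=14,fy=14,interpolation=cv2.INTER_CUBIC); z0=z.copy()
a=np.array([.4552,.0170,0])
def cir(r,zz,col):
    P=[a+[r*np.cos(u),r*np.sin(u),zz] for u in np.linspace(-np.pi,0,25)]
    for p in proj("side",cs,np.array(P)): cv2.circle(z,tuple(int(q) for q in (p-[180,160]+.5)*14),2,col,-1)
cir(.0145,.080,(0,255,255));cir(.0125,.072,(0,255,0));cir(.0145,.093,(255,255,0));cir(.0145,.052,(255,0,0))
cv2.imwrite("pics/s22a.png",z); cv2.imwrite("pics/s22b.png",z0)
```

```text
(no output)
```

View pics/s22a.png

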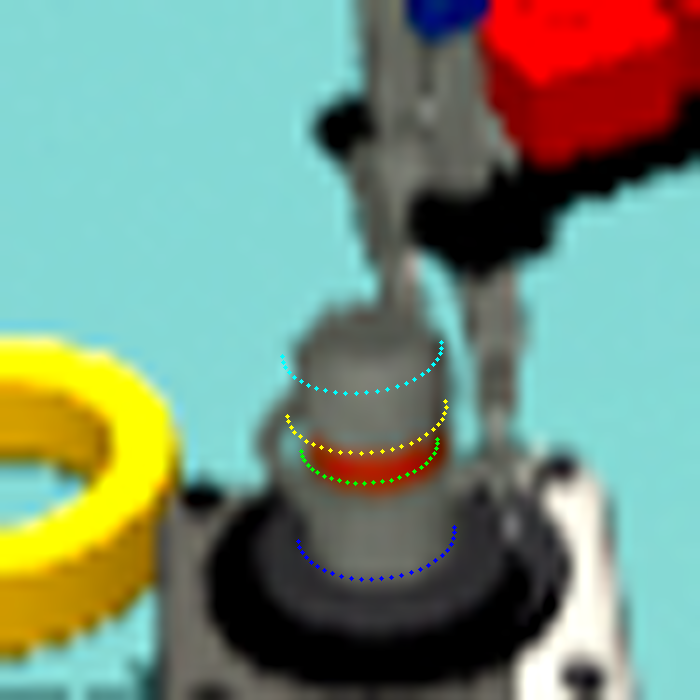

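View pics/s22b.png

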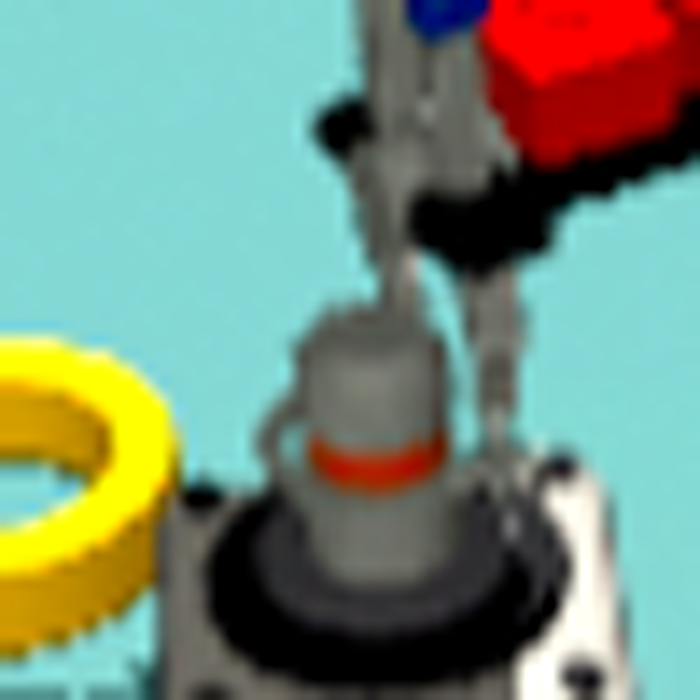

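Run:
```python
from h import *
a=cv2.imread("pics/w15c.png"); b=cv2.imread("pics/w21c.png"); d=cv2.imread("pics/w17c.png")
# w15c crop origin 205,140 -> align by shifting 80px
a=a[:,80:800-0][:600,:720]
o=np.vstack([a[90:500],d[90:500]]); cv2.imwrite("pics/cmp.png",cv2.resize(np.hstack([a[90:500],b[90:500]]),None,fx=.55,fy=.55))
c=camera_info("wrist")
print("on stand"); fitring(c,crop([(225,292),(648,290),(437,128),(437,166),(393,122),(480,121)],205,140,8))
```

```text
on stand
ring origin tool mm [ 98.5   0.8 -18.3] ang [0.18 0.61] res [[-0.0, 0.0], [0.1, 0.1], [-0.1, -0.3], [-0.0, -0.1], [0.5, 0.1], [-0.5, 0.2]]
mid world [0.4546 0.0167 0.078 ] mid tool [ 96.5   0.8 -16.3]
```

View pics/cmp.png

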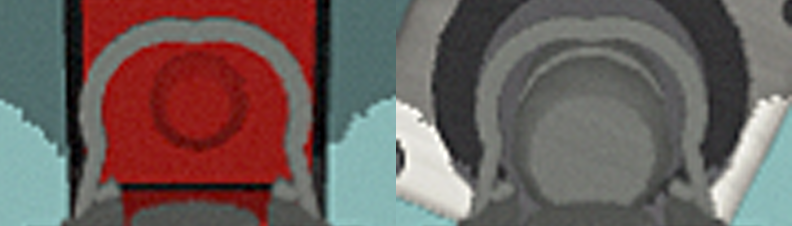

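```bash
python3 -m crank '[0.25,-1,0,0,0,0.25,-2.5,0,0,0,0.25,-2.5,0,0,0,0.25,-2.5,0,0,0,0.25,-2.5,0,0,0]'; python3 -m crank '[0.25,0,0,0,0,0.25,0,0,0,0,0.25,0,0,0,0,0.25,0,0,0,0,0.25,0,0,0,0]'
python3 - <<'E'
from h import *
s,M=tool(); print(s["position"],s["ft_force"],s["ft_torque"],s["grip_width"])
im,c=grab("wrist"); save(im,"w23c.png",(215,140,305,215),8)
im,cs=grab("side"); z=im[160:210,180:230]; z=np.clip((z.astype(float)-50)*1.8,0,255).astype(np.uint8)
z=cv2.resize(z[:,:,::-1],None,fx=14,fy=14,interpolation=cv2.INTER_CUBIC); cv2.imwrite("pics/s23b.png",z)
E
```

```text
t: 18.43
position: [0.4697, 0.0226, 0.1769]
tool_rot: [-0.147, 0.692, 0.147, 0.692]
ft_force: [-1.3, -0.1, -1.6]
grip_width: 0.0284
t: 18.85
position: [0.4696, 0.0226, 0.1768]
tool_rot: [-0.147, 0.692, 0.147, 0.692]
ft_force: [0.0, 1.5, -1.6]
grip_width: 0.0278
[0.46964882 0.02258052 0.17677752] [ 0.01900081  1.49413512 -1.55258745] [ 0.0031895   0.01317603 -0.0060047 ] 0.02780620482134026
```

View pics/s23b.png

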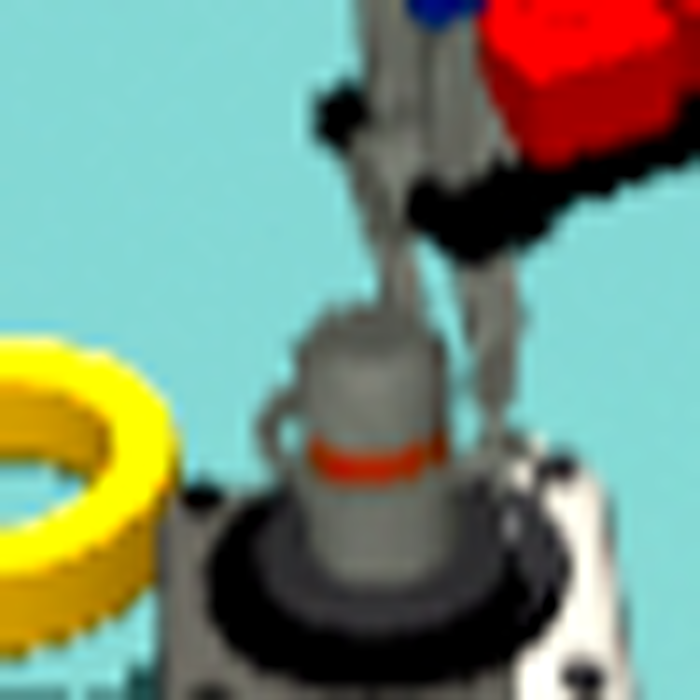

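View pics/w23c.png

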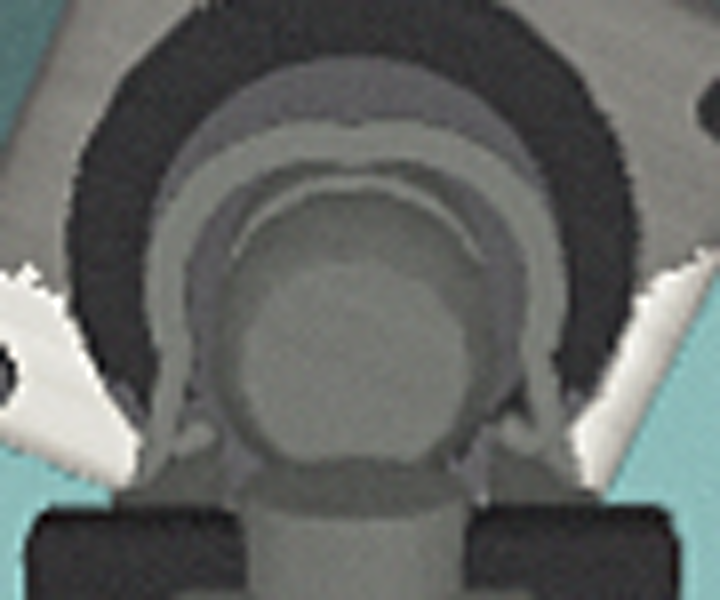

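Run:
```python
from h import *
print(job_done()); print(observe()["grip_width"],observe()["t"])
```

```text
the job is handed in; nothing more can be done
None
the job is handed in; nothing more can be done
```

I took the largest pliers out of the stand and put their pins into the ring's gap. I squeezed the handles as far as they would go, lifted the spread ring off its red block and slid it down the stub axle to the copper groove. I handed in at 18.9 s with the handles still squeezed.

**Last checks**
- **Grip:** the finger opening stayed at about 28 mm from the squeeze onward. That is about 3 mm wider than the stop distance you gave, but it did not close any further.
- **Clearance:** the wrist view showed the ring spread evenly around the axle. The wrist force was within 2.5 N and mostly pliers weight, with no sign of the ring touching the axle.
- **Bystanders:** none of the other things were touched, as far as the pictures showed. I took no separate final picture of the whole bench.

**Where the measurements disagreed**
- **Height:** on the first descent, the wrist-camera fit put the middle of the ring's opening at about 77 mm. Working from its known height on the block gave about 73 to 74 mm, and the side view also suggested it was low. I raised it 2.5 mm, which puts it at an estimated 75.5 to 77 mm against the groove's 76 mm. The final side view agrees, with the ring just covering the bottom of the copper band.
- **Tilt:** the ring hangs about 3° off level, with the gap side slightly higher.

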